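# Clamp a bird carving block with a winged key

### The arm

A 6-joint arm with a two-finger parallel gripper is mounted at the origin on the work surface. World frame = base frame: x ahead of the robot, y to its left, z up, the work surface at z = 0. Lengths are in mm, angles in rad, forces in N, time in s.
With the tool pointing down it reaches from about 275 to 750 mm from the base axis. Payload 10.2 kg.
Tool frame: the origin (TCP) lies between the finger pads; the fingertips stand 11 mm ahead of it and the grasp point (between the pads) lies 8 mm behind it; z points along the fingers, y is the line along which they close (so a half turn about z gives the same grasp; the last joint's range is limited). The gripper opens to 85 mm and grips with 20 to 120 N. Pads are 22 mm wide; open, the fingers measure 114 mm over their backs; the gripper's body (76 mm by 85 mm) begins 54 mm behind the grasp point. The pads swing forward as they close: fully open they stand 13 mm farther back than shut.
Start: joints at [-1.374, 0.313, 1.498, -0, 1.331, -0.223], TCP at [213.967, -479.426, 204.994] pointing down, gripper open.
Joint ranges: [-2.94, 2.94], [-0.97, 2.17], [0.19, 2.56], [-1.23, 4.37], [0.02, 3.11], [-2.88, 2.88]. Speed limits (rad/s): [2.39, 2.39, 3.01, 3.14, 3.14, 3.14].

### API

Orientations are given as a unit quaternion [w, x, y, z].
In Python, from rig import sense, eyes, finish_job gives the robot as it stands.
- The arm moves only by the shell command python3 -m jog 'ROWS' [FORCE]. ROWS is JSON, a list of rows, each a list of 7 numbers: the shift along the tool's x, y, z in m, then the turn, a rotation vector about the tool's x, y, z in rad, then the finger opening in m, from 0 to 0.0854. In form: [[dx, dy, dz, rx, ry, rz, gripper], ...]. A call has 1 to 5 rows; each row shifts and turns the commanded pose from where the row before left it, along the tool's axes as they then stand; what a row does not reach is not made up. A row lasts 1/10 s, in which the tool goes at most 50 mm and 8.59 degrees, less where a joint would pass 70% of its speed; a pose out of reach is approached as far as the arm can. A call is refused whole if a number of a shift passes 0.05 or a number of a turn 0.15, either way. A call with a gripper value outside its range is refused whole. The fingers move at their own pace and stop on an object; FORCE is the grip in N (left out, the last holds). Time passes only in rows, so rows that do not move let the fingers close. It gives the time, the measured TCP pose, the force, the opening and the grip force at its end, in the units of the state.
- sense(): the state, without advancing time (a new reading comes with each control period).
- eyes.capture(name): name is "side" or "top" or "wrist"; returns the picture (420x560x3 uint8, red, green, blue); there is no depth.
- eyes.calibration(name): a dict with "fx", "fy", "cx", "cy" (pixels), "cam_to_world" (4x4, takes a point from camera to world coordinates); the wrist camera has in their place "mount" (4x4, takes a point from camera to tool coordinates, whose origin is the TCP and whose axes are the flange's). Camera axes: x right, y down, z forward; pixel columns grow to the right and rows downward; lengths in mm; the calibration is good to about 2 mm. A picture is of the moment at which its call begins: read the wrist's pose just before it. calibration takes no time and is no camera call.
- finish_job(): hands the job in; it is judged then, once.
The state is a dict: "time_s": time; "joints": joint angles; "dq": joint speeds; "tau": joint torques, N m; "eef_pos": TCP position; "ee_rot": TCP orientation; "force": force on the tool from outside, world axes, zero at the start; "wrist_torque": the same for the moment, N m; "grip_width": opening from 0.0 (shut) to 1.0 (fully open); "grip_force": force on a finger pad.
Only numpy, scipy, OpenCV 4.12 (cv2) and the standard library are available. Lean on these libraries where they do the work, as an engineer would, in place of code of your own. Each camera call takes 0.05 s, during which the arm holds its last target. There are 200 camera calls.

### The job

Stand the half-carved bird block upright in the clamping jig, between the dark fence and the sprung pad, its broad sawn faces towards them, and let go of it. Then turn the winged key clockwise until the pad holds the block against the fence, firmly but gently (about 14 N, the pad's spring roughly half pressed, never driven to its end stop), and take the hand away. Do not knock the upright cheek board beside the wings, and leave everything else on the bench in its place.

Things in the scene. Friction and masses are not known exactly. Their poses are not given: they have to be found in the camera images.
- jig: Plywood base plate of the jig, 120 x 238 x 20 mm, fixed. Origin on the bench; +y = direction the pad closes, x along the fence. In its frame (mm): plate y -144 to 94, top z 20; grey clamp housing x +-32, y -115 to -53, top z 54 (collar round the key's stem: 60); key axis x 0, y -82; fence face y 56 +-2 (set by hand). The space between pad and fence is open at both x ends.
- fence: Fixed fence of dark wood, 100 (x) x 22 (y) x 48 mm high, on the jig's base plate along its x axis. Origin at the foot (base plate's top) of the face that looks to the pad; the wood extends 22 mm from there in +y.
- pad: Aluminium clamp pad 52 mm wide, z 22 to 54 mm above the bench, on a spring (10 N/mm, 2.9 mm travel, then a hard stop) before the steel jaw. Axes as the jig's; its origin is 8 mm in +y from the pad's front face, at bench height, moving with it. The clamp force is pad on block: right is 8 to 20 N, aim 14; over 25 N is too much.
- pad_face (a point): Centre of the pad's front face, 38 mm above the bench. With the key at 0 it is 64 +-2 mm from the fence face; turning the key moves it 9 mm per radian towards the fence (jig's +y).
- key (a joint): Key angle (rad), 0 to 3, growing clockwise from above; starts at 0 to 0.3. Moves the jaw 9 mm/rad. Friction 0.22 N m in motion (less is felt at rest): it stays where left. Clamping raises the torque on the hand by 9 N mm per newton: about 0.13 N m more than free turning at 14 N. Block meets pad somewhere from 1.3 to 2.2 rad (fence and block vary); only a further 0.1 to 0.25 rad or so is right.
- key_grip (a point): On the key's vertical axis at grip height, 82 mm above the bench. Aluminium butterfly wings, 68 mm tip to tip along the point's x, 10 mm thick (point's y; flat faces right across), z 66 to 98 mm at the lobes, 67 to 93 at the middle. At key 0 they lie along the jig's x; the point turns with the key. Wing tips pass 10 mm from the cheek.
- cheek: Upright plywood cheek board of the jig, 120 mm wide, 12 mm thick, top 96 mm above the bench. Origin and axes are the jig's; its inner face is at y = -126 mm, 44 mm from the key's axis, so a wide open gripper strikes it. Must not be knocked (over 10 N).
- block: Half-carved bird block of pale wood, 0.11 to 0.22 kg: sawn base 58 mm long (x), 46 to 50 mm thick (y, hand-sawn), 60 mm high, topped by a round head 42 mm across with a beak; 80 mm high in all. Origin centre of underside, z up. Grip it across its 58 mm length, so that the broad faces (+-y) are free for pad and fence; either way round.
- gouge_a: Carving gouge with a wooden handle, lying, about 220 mm long. Leave alone.
- gouge_b: Shorter carving gouge with a black handle, lying, about 195 mm long. Leave alone.
- mallet: Carver's round wooden mallet standing on its head, 84 mm wide, 228 mm high. Leave alone.
- tin: Round steel wax tin, 68 mm wide, 60 mm high. Leave alone.
- cork_block: Cork sanding block 100 x 55 x 32 mm, near the bird block. Leave alone.
- offcut: Stepped offcut of pale wood, 50 x 30 x 33 mm, beside the jig. Leave alone.
- mug: Blue ceramic mug, 80 mm wide, 90 mm high. Leave alone.
Not all that is in view belongs to the job. What is shaped like the block but red or turquoise is not meant.

How it is judged (in metres and radians):
On the way, in this order (a step that is already met when the one before it is completed fails the run):
1. the block stands upright in the jig between pad and fence, let go (z of block in the frame of jig between 0.017 and 0.023 m and angle between block's own z axis and vertical below 0.06 rad and x of block in the frame of jig between -0.022 and 0.022 m and y of block in the frame of fence below 0 m and y of block in the frame of pad above 0 m and contact force between the fingers and block below 0.2 N and linear speed of block below 0.02 m/s), for 0.2 s.
2. the pad presses the block with more than 8 N (contact force between pad and block above 8 N), for 0.2 s.
At the end, for the whole second after the job is handed in: The block stands upright on the jig's base plate (within 3 mm of height, tilt under 0.06 rad), within 22 mm of the jig's middle line along x, its broad faces square to pad and fence within 0.08 rad, clamped between pad (8 to 20 N) and fence (over 5 N), at rest, with the key left standing (z of block in the frame of jig between 0.017 and 0.023 m and angle between block's own z axis and vertical below 0.06 rad and x of block in the frame of jig between -0.022 and 0.022 m and contact force between pad and block between 8 and 20 N and contact force between fence and block above 5 N and angle between the y axis of block and the y axis of jig, either way round below 0.08 rad and velocity of joint key between -0.05 and 0.05 rad/s and linear speed of block below 0.01 m/s); the robot touches nothing.
It fails at once if the cheek board is knocked with more than 10 N (contact force between any of the fingers, the arm and cheek above 10 N).
It fails at once if the block is overtightened: pad force above 25 N (contact force between pad and block above 25 N).
It fails at once if a bystander is moved by more than 30 mm (distance of any of gouge_a, gouge_b, mallet, tin, cork_block, offcut, mug from where it was at the start of the episode above 0.03 m).
It also fails if it takes over 72 s, if anything falls off the work surface, if the arm or the gripper's body presses on something with over 40 N, if the wrist force passes 120 N, or if a joint passes its speed limit or range.

## Working session

There is one attempt and no reset: what is moved stays moved. The work goes in short steps, Python scripts to look and compute and a shell command to move; the robot and the scene stay as the last step left them, time stands still between calls to the robot, and variables do not carry over. Pictures are saved under pics/ and viewed, at most 10 in all, crops included, and the job is handed in when it is done.

```bash
ls; mkdir -p pics
python3 - <<'E'
from rig import sense, eyes
import cv2,json
s=sense(); print({k:s[k] for k in s if k not in('tau','dq')})
for n in('top','side','wrist'):
    im=eyes.capture(n); cv2.imwrite(f'pics/{n}0.png',im[:,:,::-1]); print(n,eyes.calibration(n))
E
```

```text
pics
{'time_s': 0.0, 'joints': array([-1.37439025e+00,  3.13469092e-01,  1.49842826e+00,  7.28379119e-06,
        1.33100143e+00, -2.23406783e-01]), 'eef_pos': array([ 213.91469583, -479.12917301,  204.42865319]), 'ee_rot': array([-6.52955777e-04,  9.78050388e-01,  2.08367493e-01,  1.23531144e-05]), 'force': array([ 1.04122592, -0.83920904, -0.74851846]), 'wrist_torque': array([0.01839601, 0.02218706, 0.02684926]), 'grip_force': 0.0, 'grip_width': 0.9998276546452539}
top {'fx': 504.58662463903465, 'fy': 504.58662463903465, 'cx': 288.24456233471165, 'cy': 204.82992757484078, 'cam_to_world': array([[-8.15592370e-03, -9.94767908e-01,  1.01834620e-01,
         4.41682433e+02],
       [-9.99928252e-01,  9.00669626e-03,  7.89745047e-03,
         1.18042739e+01],
       [-8.77332378e-03, -1.01762903e-01, -9.94769994e-01,
         1.76149979e+03],
       [ 0.00000000e+00,  0.00000000e+00,  0.00000000e+00,
         1.00000000e+00]])}
side {'fx': 466.2910664595514, 'fy': 466.2910664595514, 'cx': 279.53448101078783, 'cy': 210.31219584623014, 'cam_to_world': array([[ 9.94235789e-01, -8.50825221e-02,  6.52392520e-02,
         5.29662163e+02],
       [-1.07014341e-01, -7.50238296e-01,  6.52449562e-01,
        -9.05393581e+02],
       [-6.56706900e-03, -6.55670240e-01, -7.55018814e-01,
         1.12565018e+03],
       [ 0.00000000e+00,  0.00000000e+00,  0.00000000e+00,
         1.00000000e+00]])}
wrist {'fx': 322.86351175301843, 'fy': 322.86351175301843, 'cx': 279.33236526370234, 'cy': 208.7929515425581, 'mount': array([[ 8.11307883e-05, -9.63719036e-01, -2.66918739e-01,
         6.66632592e+01],
       [ 9.99999603e-01,  3.15180684e-04, -8.34017386e-04,
         5.79117420e-01],
       [ 8.87886062e-04, -2.66918565e-01,  9.63718678e-01,
        -1.69591512e+02],
       [ 0.00000000e+00,  0.00000000e+00,  0.00000000e+00,
         1.00000000e+00]])}
```

View pics/top0.png

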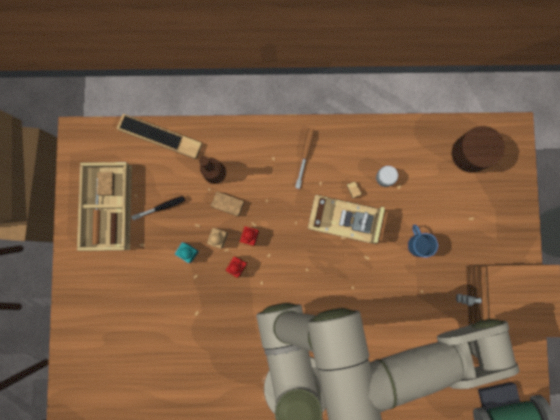

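View pics/side0.png

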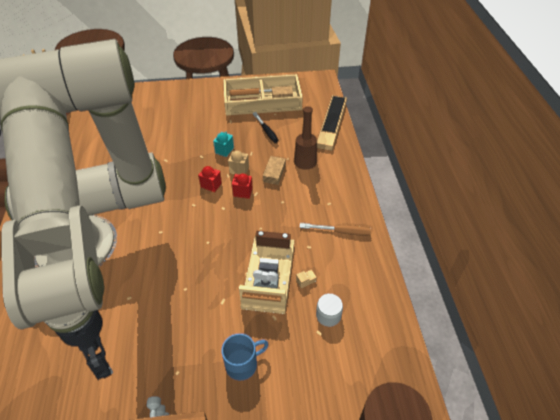

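The top view shows the pale block at about (217,238), with red ones at (250,236) and (236,267) and turquoise at (187,253). The cork is at (228,204). The jig is centred near (348,219), with its dark fence at (319,212) and cheek at (380,225). In the side view the block is at (239,160) and the jig at (268,275).

```bash
cat > h.py <<'E'
import numpy as np, cv2
from rig import sense, eyes
from scipy.spatial.transform import Rotation as R
def tool():
    s=sense(); q=s['ee_rot']; T=np.eye(4); T[:3,:3]=R.from_quat([q[1],q[2],q[3],q[0]]).as_matrix(); T[:3,3]=s['eef_pos']; return T
def cam(n):
    c=eyes.calibration(n); return c, (c['cam_to_world'] if n!='wrist' else tool()@c['mount'])
def shot(n,f=None):
    cm=cam(n); im=eyes.capture(n)[:,:,::-1].copy()
    if f: cv2.imwrite(f'pics/{f}.png',im)
    return im,cm
def ray(cm,u,v,z):
    c,M=cm; d=M[:3,:3]@np.array([(u-c['cx'])/c['fx'],(v-c['cy'])/c['fy'],1]); o=M[:3,3]
    return o+d*(z-o[2])/d[2]
def proj(cm,p):
    c,M=cm; q=np.linalg.inv(M)@np.append(p,1); return c['cx']+c['fx']*q[0]/q[2], c['cy']+c['fy']*q[1]/q[2]
def st():
    s=sense(); T=tool(); return dict(t=round(float(s['time_s']),2),p=s['eef_pos'].round(1),yaw=round(float(np.arctan2(T[1,0],T[0,0])),3),tilt=T[:3,2].round(3),f=s['force'].round(1),tq=s['wrist_torque'].round(3),gw=round(float(s['grip_width'])*85.4,1),gf=s['grip_force'],j=s['joints'].round(2))
E
python3 - <<'E'
from h import *
im=cv2.imread('pics/top0.png'); 
cv2.imwrite('pics/c0.png',np.hstack([cv2.resize(im[215:285,175:265],(540,420),interpolation=cv2.INTER_CUBIC)[:, :400] , cv2.resize(im[185:255,300:400],(600,420),interpolation=cv2.INTER_CUBIC)[:,:400]]))
t=cam('top'); print(ray(t,217,238,50),ray(t,319,212,68),ray(t,380,225,96),ray(t,187,253,40),ray(t,228,204,32))
print(st())
E
```

```text
[506.00865081 267.9135527   50.        ] [589.84049239 -78.11118064  68.        ] [ 542.54672738 -277.15511822   96.        ] [456.28597741 371.29214257  40.        ] [623.49098991 233.34197246  32.        ]
{'t': 0.15, 'p': array([ 213.9, -479.2,  204.6]), 'yaw': 0.42, 'tilt': array([-0.   ,  0.001, -1.   ]), 'f': array([ 0.1,  0.3, -0.1]), 'tq': array([-0.048, -0.052, -0.004]), 'gw': 85.2, 'gf': 0.0, 'j': array([-1.37,  0.31,  1.5 , -0.  ,  1.33, -0.22])}
```

View pics/c0.png

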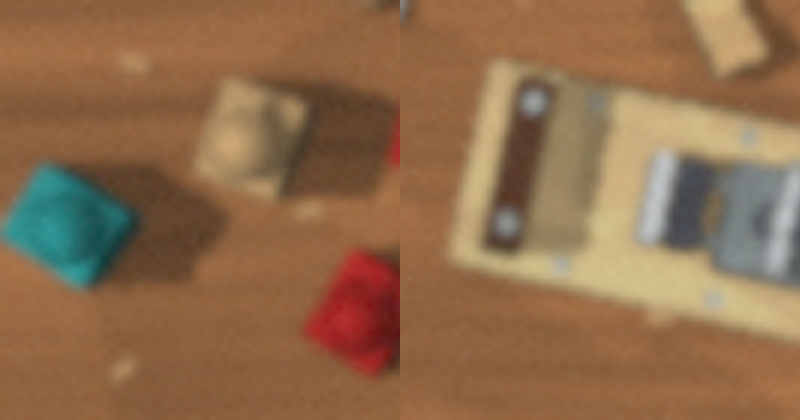

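The crop shows the block's base corners near (230,78), (312,97), (277,198) and (195,170). Its long side runs mostly along world x, at a yaw of about -0.33. The jig's +y runs to the left in the image, giving a jig yaw of about -0.235. The fence-to-cheek distance measures 204 mm against an expected 199. I'll go above the block and look from close up.

```bash
python3 -m jog '[[0,0,0,0,0,-0.137,0.085],[0,0,0,0,0,-0.137,0.085],[0,0,0,0,0,-0.137,0.085],[0,0,0,0,0,-0.137,0.085],[0,0,0,0,0,-0.137,0.085]]' | tail -c 300
python3 -m jog '[[0,0,0,0,0,-0.137,0.085],[0.047,0.002,0,0,0,0,0.085],[0.047,0.002,0,0,0,0,0.085],[0.047,0.002,0,0,0,0,0.085],[0.047,0.002,0,0,0,0,0.085]]' | tail -c 300
python3 -m jog '[[0.047,0.002,0,0,0,0,0.085],[0.047,0.002,0,0,0,0,0.085],[0.047,0.002,0,0,0,0,0.085],[0.047,0.002,0,0,0,0,0.085],[0.047,0.002,0,0,0,0,0.085]]' | tail -c 300
python3 -m jog '[[0.047,0.002,0,0,0,0,0.085],[0.047,0.002,0,0,0,0,0.085],[0.047,0.002,0,0,0,0,0.085],[0.047,0.002,0,0,0,0,0.085],[0.047,0.002,0,0,0,0,0.085]]' | tail -c 300
python3 -m jog '[[0.047,0.002,0,0,0,0,0.085],[0.047,0.002,0,0,0,0,0.085],[0.047,0.002,0,0,0,0,0.085],[0,0,0,0,0,0,0.085],[0,0,0,0,0,0,0.085]]' | tail -c 300
python3 - <<'E'
from h import *
im,cm=shot('wrist','w1'); print(st())
E
```

```text
time_s: 0.65
eef_pos: [213.9, -479.3, 204.8]
ee_rot: [-0.0, 0.85, 0.527, 0.0]
force: [-0.4, 0.3, 0.6]
grip_width: 0.996
grip_force: 0.0
time_s: 1.15
eef_pos: [282.5, -302.2, 204.8]
ee_rot: [-0.0, 0.814, 0.582, 0.0]
force: [1.1, -0.1, -0.1]
grip_width: 0.994
grip_force: 0.0
time_s: 1.65
eef_pos: [367.9, -83.0, 205.1]
ee_rot: [0.0, 0.813, 0.582, 0.0]
force: [0.7, -0.5, 0.8]
grip_width: 0.995
grip_force: 0.0
time_s: 2.15
eef_pos: [453.3, 136.4, 204.9]
ee_rot: [0.0, 0.813, 0.582, -0.0]
force: [0.8, -1.9, 1.8]
grip_width: 0.994
grip_force: 0.0
time_s: 2.65
eef_pos: [504.0, 266.2, 204.2]
ee_rot: [-0.0, 0.813, 0.582, -0.001]
force: [-0.2, -0.5, -0.2]
grip_width: 0.995
grip_force: 0.0
{'t': 2.7, 'p': array([504. , 265.3, 204.6]), 'yaw': 1.242, 'tilt': array([-0.001, -0.   , -1.   ]), 'f': array([ 0.5, -1. ,  0.1]), 'tq': array([ 0.018, -0.018, -0.01 ]), 'gw': 84.9, 'gf': 0.0, 'j': array([ 0.28,  0.41,  1.36, -0.  ,  1.37,  0.61])}
```

View pics/w1.png

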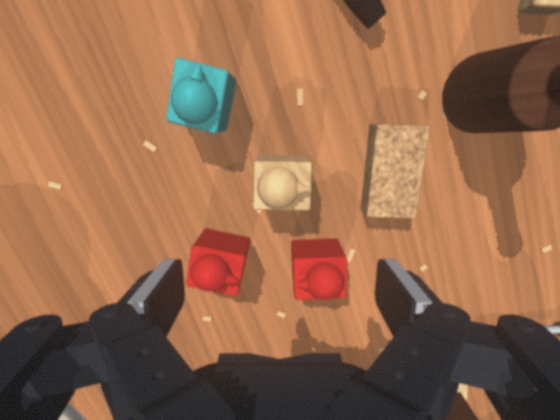

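The wrist view shows the pale block's top face at u 254–312, v 161–210, nearly square to the gripper. The red blocks are behind it at (218,262) and (320,270), and the cork is at (397,172).

```bash
cat >> h.py <<'E'
def blockpose(im,cm,roi,z=60):
    u0,v0,u1,v1=roi; h=cv2.cvtColor(im,cv2.COLOR_BGR2HSV)[v0:v1,u0:u1]
    m=cv2.inRange(h,(14,40,130),(32,170,255)); m=cv2.morphologyEx(m,cv2.MORPH_OPEN,np.ones((5,5)))
    m=cv2.morphologyEx(m,cv2.MORPH_CLOSE,np.ones((9,9)))
    c=max(cv2.findContours(m,0,2)[0],key=cv2.contourArea)[:,0]+[u0,v0]
    P=np.array([ray(cm,u,v,z)[:2] for u,v in c],np.float32)
    return c,P,cv2.minAreaRect(P)
E
python3 - <<'E'
from h import *
im=cv2.imread('pics/w1.png'); cm=cam('wrist')
print(im[170,262],im[205,300],im[230,285],im[190,340],im[217,275])
c,P,r=blockpose(im,cm,(235,140,335,225)); print(c.min(0),c.max(0),r,cv2.boxPoints(r))
T=tool(); print('TCP px',proj(cm,T[:3,3]),'z60',proj(cm,[*T[:2,3],60]))
for n,a,z in [('red1',(218,235),60),('red2',(320,242),60),('corkL',(372,216),32),('corkTL',(377,126),32)]:
    print(n,(T[:3,:3].T@(ray(cm,*a,z)-T[:3,3])).round(0))
print('blk',(T[:3,:3].T@(np.array([*r[0],60])-T[:3,3])).round(1))
for a in [(254,161),(312,161),(312,210),(254,210)]: print((T[:3,:3].T@(ray(cm,*a,60)-T[:3,3])).round(1))
E
```

```text
[139 190 227] [143 195 230] [ 66  95 139] [ 88 126 183] [ 69  97 140]
[253 155] [312 211] ((507.70550537109375, 269.56982421875), (56.383583068847656, 58.00170135498047), 70.59636688232422) [[470.98596 252.61398]
 [525.69324 233.34457]
 [544.42505 286.52567]
 [489.71777 305.79507]]
TCP px (np.float64(280.0289347373305), np.float64(242.59811603226905)) z60 (np.float64(279.8523266810426), np.float64(188.9816443103562))
red1 [-48. -64. 145.]
red2 [-56.  42. 145.]
corkL [-36. 102. 173.]
corkTL [ 60. 100. 173.]
blk [  5.3   2.3 144.6]
[ 27.8 -25.  144.6]
[ 27.8  31.3 144.6]
[-21.6  32.6 144.6]
[-21.6 -26.  144.7]
```

The block centre lies at tool (+3, +3) mm. Its size measures 49 x 57.5 mm at z 60, which matches. I'll descend and grip.

```bash
python3 -m jog '[[0.003,0.003,0.04,0,0,0,0.085],[0,0,0.04,0,0,0,0.085],[0,0,0.04,0,0,0,0.085],[0,0,0.035,0,0,0,0.085],[0,0,0.014,0,0,0,0.085]]' | tail -c 300
python3 -m jog '[[0,0,0,0,0,0,0.085],[0,0,0,0,0,0,0.05],[0,0,0,0,0,0,0.05],[0,0,0,0,0,0,0.05],[0,0,0,0,0,0,0.05]]' 40| tail -c 300
python3 -m jog '[[0,0,0,0,0,0,0.045],[0,0,0,0,0,0,0.045],[0,0,0,0,0,0,0.045],[0,0,0,0,0,0,0.045]]' 40| tail -c 300
python3 -c "
from h import *
print(st())"
```

```text
time_s: 3.2
eef_pos: [506.5, 265.9, 33.5]
ee_rot: [-0.001, 0.814, 0.581, -0.002]
force: [0.1, 0.1, -0.4]
grip_width: 0.995
grip_force: 0.0
time_s: 3.7
eef_pos: [508.4, 267.9, 37.1]
ee_rot: [0.0, 0.813, 0.582, 0.001]
force: [-1.6, 0.7, 3.4]
grip_width: 0.585
grip_force: 1.6
time_s: 4.1
eef_pos: [508.2, 268.0, 37.7]
ee_rot: [-0.0, 0.813, 0.582, 0.001]
force: [-5.7, -0.3, 13.6]
grip_width: 0.541
grip_force: 38.7
{'t': 4.1, 'p': array([508.2, 268. ,  37.7]), 'yaw': 1.242, 'tilt': array([ 0.001,  0.001, -1.   ]), 'f': array([-5.7, -0.3, 13.6]), 'tq': array([-0.004,  1.132, -0.014]), 'gw': 46.2, 'gf': 38.69559181854129, 'j': array([0.28, 0.6 , 1.54, 0.  , 1.01, 0.61])}
```

The opening reads 46 mm with 14 N upward, which is not the expected 58, so I'll look before going on.

Run:
```python
from h import *
a,_=shot('wrist'); b,cm=shot('side')
u,v=map(int,proj(cm,[508,268,40])); print(u,v)
b=cv2.resize(b[v-50:v+50,u-45:u+45],(378,420),interpolation=2)
cv2.imwrite('pics/c1.png',np.hstack([a[:,70:490],b]))
```

```text
238 161
```

View pics/c1.png

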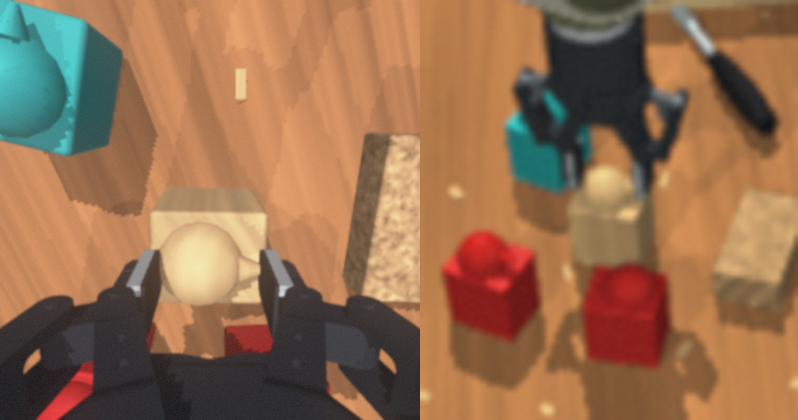

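The wrist view shows the pads at composite x 150 and 270, beside the head and base. The side view shows the tips near the base's top edge. I'll check that numerically.

Run:
```python
from h import *
cm=cam('wrist'); T=tool(); sd=cam('side')
for y in (-23,23,-29,29):
  for z in (11,0,-8,-20):
    p=(T@[0,y,z,1])[:3]; a=proj(cm,p); b=proj(sd,p)
    print(y,z,p.round(0),'comp wrist',round(a[0]-70),round(a[1]),'comp side',round((b[0]-193)*4.2+420),round((b[1]-111)*4.2))
h=T[:3,:3].T
for z in (60,0):
  for a in [(222,210),(335,210),(221,303),(340,303),(230,188),(333,188)]: print(z,a,(h@(ray(cm,*a,z)-T[:3,3])).round(1))
```

```text
-23 11 [486. 275.  27.] comp wrist 171 236 comp side 585 219
-23 0 [486. 275.  38.] comp wrist 169 243 comp side 584 209
-23 -8 [486. 275.  46.] comp wrist 167 248 comp side 583 202
-23 -20 [486. 275.  58.] comp wrist 164 257 comp side 581 191
23 11 [530. 261.  27.] comp wrist 249 236 comp side 639 227
23 0 [530. 261.  38.] comp wrist 251 243 comp side 638 217
23 -8 [530. 261.  46.] comp wrist 253 248 comp side 638 210
23 -20 [530. 261.  58.] comp wrist 256 257 comp side 637 199
-29 11 [481. 277.  27.] comp wrist 161 236 comp side 578 218
-29 0 [481. 277.  38.] comp wrist 158 243 comp side 576 208
-29 -8 [481. 277.  46.] comp wrist 156 248 comp side 576 201
-29 -20 [481. 277.  58.] comp wrist 152 257 comp side 574 190
29 11 [536. 259.  27.] comp wrist 259 236 comp side 646 228
29 0 [536. 259.  38.] comp wrist 262 243 comp side 645 218
29 -8 [536. 259.  46.] comp wrist 264 248 comp side 645 211
29 -20 [536. 259.  58.] comp wrist 268 257 comp side 644 200
60 (222, 210) [ 25.3 -27.5 -22.3]
60 (335, 210) [ 25.3  26.  -22.3]
60 (221, 303) [-24.4 -30.4 -22.4]
60 (340, 303) [-24.4  30.8 -22.3]
60 (230, 188) [ 35.9 -23.3 -22.3]
60 (333, 188) [ 35.9  24.6 -22.3]
0 (222, 210) [  8.4 -38.6  37.7]
0 (335, 210) [ 8.4 36.7 37.7]
0 (221, 303) [-61.5 -42.6  37.6]
0 (340, 303) [-61.5  43.6  37.6]
0 (230, 188) [ 23.4 -32.7  37.7]
0 (333, 188) [23.4 34.7 37.7]
```

By the wrist view the pads sit at ±29 mm, flush with the base, so the opening scale may simply be non-linear. A small lift will settle it.

```bash
python3 -m jog '[[0,0,-0.02,0,0,0,0.045],[0,0,-0.03,0,0,0,0.045],[0,0,-0.03,0,0,0,0.045],[0,0,-0.03,0,0,0,0.045],[0,0,0,0,0,0,0.045]]' 40| tail -c 300
python3 - <<'E'
from h import *
a,_=shot('wrist'); b,cm=shot('side'); T=tool(); print(st())
u,v=map(int,proj(cm,T[:3,3])); print(u,v)
b=cv2.resize(b[v-40:v+40,u-36:u+36],(378,420),interpolation=2)
cv2.imwrite('pics/c2.png',np.hstack([a[:,70:490],b]))
for y in (-29,29):
  for z in (11,-8):
    b=proj(cm,(T@[0,y,z,1])[:3]); print(y,z,round((b[0]-u+36)*5.25+420),round((b[1]-v+40)*5.25))
E
```

```text
time_s: 4.7
eef_pos: [509.8, 268.1, 150.1]
ee_rot: [0.001, 0.813, 0.582, 0.003]
force: [0.2, -0.4, -1.9]
grip_width: 0.532
grip_force: 26.7
{'t': 4.8, 'p': array([507.9, 267.5, 145.8]), 'yaw': 1.242, 'tilt': array([ 0., -0., -1.]), 'f': array([-0.7, -0. , -2.2]), 'tq': array([-0.027,  0.019,  0.028]), 'gw': 45.6, 'gf': 26.73166990833124, 'j': array([ 0.28,  0.47,  1.43, -0.  ,  1.24,  0.61])}
235 137
-29 11 570 219
-29 -8 567 195
29 11 660 232
29 -8 658 208
```

View pics/c2.png

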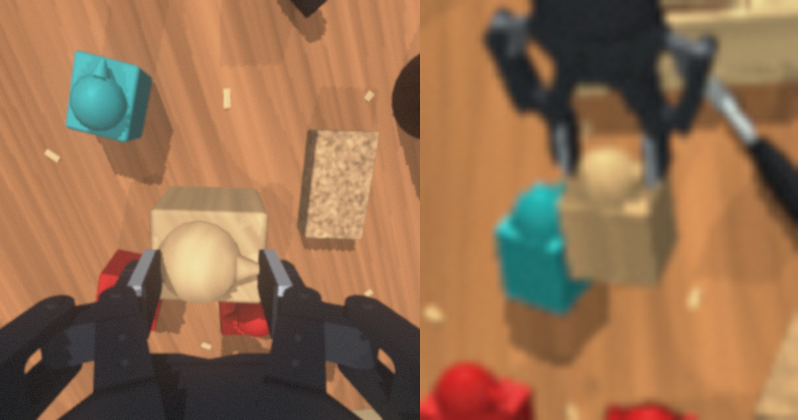

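The lifted block hangs level, weighs about 0.2 kg and hasn't moved in the tool frame, so its underside is 37.7 mm below the TCP. I'll carry it to just past the jig gap so pad and fence show in the upper half of the wrist view.

```bash
python3 -m jog '[[0,0,-0.03,0,0,-0.094,0.045],[0,0,-0.027,0,0,0,0.045],[-0.025,0.009,0,0,0,0,0.045],[-0.044,0.016,0,0,0,0,0.045],[-0.044,0.016,0,0,0,0,0.045]]' 40| tail -c 300 | head -3
python3 -m jog '[[-0.044,0.016,0,0,0,0,0.045],[-0.044,0.016,0,0,0,0,0.045],[-0.044,0.016,0,0,0,0,0.045],[-0.044,0.016,0,0,0,0,0.045],[-0.044,0.016,0,0,0,0,0.045]]' 40| head -3
python3 -m jog '[[-0.044,0.016,0,0,0,0,0.045],[-0.044,0.016,0,0,0,0,0.045],[-0.022,0.009,0,0,0,0,0.045],[0,0,0,0,0,0,0.045],[0,0,0,0,0,0,0.045]]' 40| head -3
python3 - <<'E'
from h import *
im,cm=shot('wrist','w2'); print(st())
np.save('cm2.npy',cm[1])
E
```

```text
time_s: 5.3
eef_pos: [520.9, 147.0, 201.2]
ee_rot: [-0.001, 0.785, 0.62, -0.001]
time_s: 5.8
eef_pos: [547.5, -86.2, 201.3]
ee_rot: [-0.001, 0.785, 0.619, -0.001]
time_s: 6.3
eef_pos: [562.0, -200.7, 201.4]
ee_rot: [-0.001, 0.785, 0.619, -0.0]
{'t': 6.35, 'p': array([ 562.2, -200.1,  202.1]), 'yaw': 1.336, 'tilt': array([-0.001,  0.001, -1.   ]), 'f': array([-0.8,  0.2, -0.5]), 'tq': array([ 0.027, -0.002,  0.003]), 'gw': 44.9, 'gf': 0.0, 'j': array([-0.54,  0.48,  1.27,  0.  ,  1.4 , -0.3 ])}
```

View pics/w2.png

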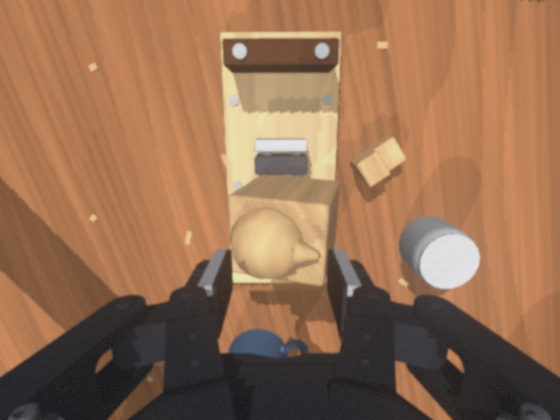

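The wrist view shows the jig upright, with the fence at v 40–72 and the pad face at about v 140–150. The block now looks smaller and the grip force is 0: it has slipped out of the fingers. I'll let it settle and look once.

```bash
python3 -m jog '[[0,0,0,0,0,0,0.045],[0,0,0,0,0,0,0.045],[0,0,0,0,0,0,0.045]]' | head -3
python3 - <<'E'
from h import *
a,_=shot('wrist','w3'); b,cm=shot('side','s3'); print(st())
u,v=map(int,proj(cm,[560,-200,80])); print(u,v)
b=cv2.resize(b[v-45:v+45,u-40:u+40],(380,420),interpolation=2)
cv2.imwrite('pics/c3.png',np.hstack([a[:,70:490],b]))
E
```

```text
time_s: 6.65
eef_pos: [562.6, -200.3, 203.2]
ee_rot: [0.0, 0.785, 0.62, 0.0]
{'t': 6.75, 'p': array([ 562.6, -200.6,  203.1]), 'yaw': 1.336, 'tilt': array([ 0., -0., -1.]), 'f': array([0.3, 0.5, 0.5]), 'tq': array([ 0.034, -0.005,  0.013]), 'gw': 44.9, 'gf': 0.0, 'j': array([-0.54,  0.48,  1.27,  0.  ,  1.4 , -0.3 ])}
265 267
```

View pics/c3.png

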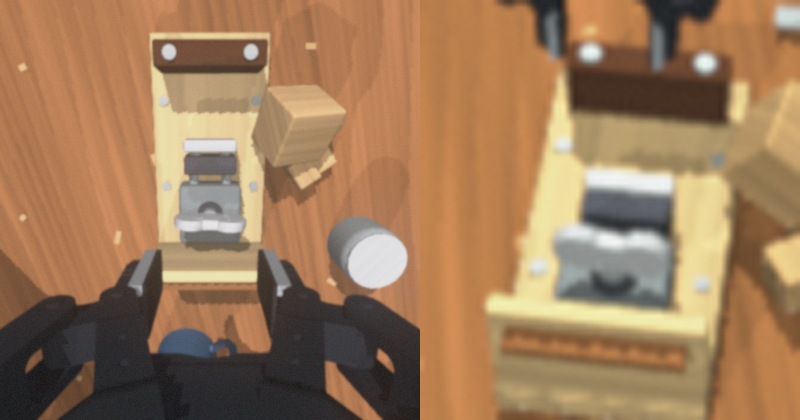

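The block has fallen to the jig's +x side and leans near the offcut, at about (300,125) in the wrist half. The jig is empty and nothing else looks displaced. I'll enlarge that area from all three cameras.

Run:
```python
from h import *
a,ca=shot('wrist','w4'); b,cb=shot('side','s4'); t,ct=shot('top','t4')
P=ray(ca,370,125,45); print(P); 
A=cv2.resize(a[65:215,300:450],(600,600),interpolation=2)
u,v=map(int,proj(cb,P)); print('side',u,v); B=cv2.resize(b[v-25:v+25,u-17:u+16],(200,300),interpolation=2)
u,v=map(int,proj(ct,P)); print('top',u,v); C=cv2.resize(t[v-22:v+23,u-15:u+15],(200,300),interpolation=2)
cv2.imwrite('pics/c4.png',np.hstack([A,np.vstack([B,C])]))
d=cv2.absdiff(a,cv2.imread('pics/w3.png'))[:200].max(2); print('motion',(d>25).sum())
```

```text
[ 663.02479727 -161.41024597   45.        ]
side 300 259
top 342 191
motion 8967
```

View pics/c4.png

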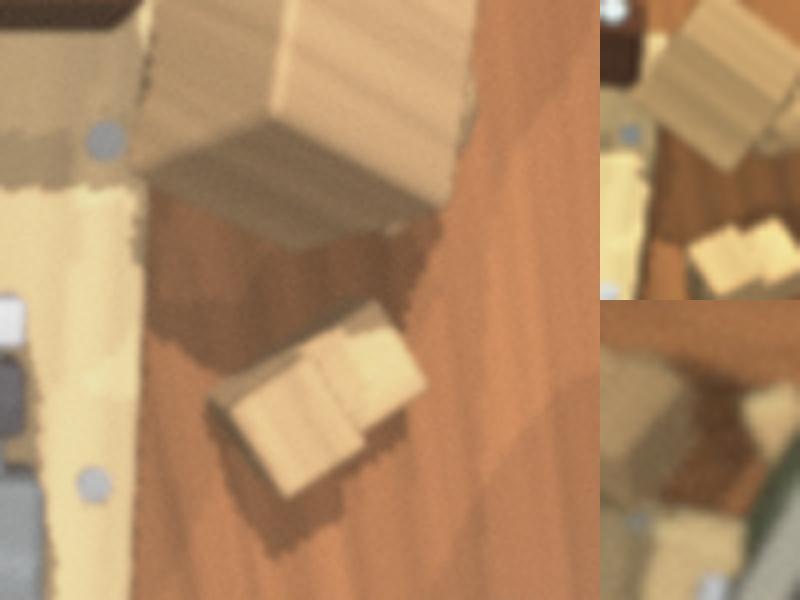

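The block is still rolling, now moving towards the fence end, and the offcut is where it was. I'll shift the camera over it while it settles and measure it numerically.

```bash
python3 -m jog '[[0.03,0.02,-0.03,0,0,0,0.085],[0.03,0.02,-0.03,0,0,0,0.085],[0,0.02,0,0,0,0,0.085],[0,0,0,0,0,0,0.085],[0,0,0,0,0,0,0.085]]' | head -3
cat >> h.py <<'E'
def polys(im,lo,hi,amin=300):
    m=cv2.inRange(cv2.cvtColor(im,cv2.COLOR_BGR2HSV),lo,hi); m=cv2.morphologyEx(m,cv2.MORPH_OPEN,np.ones((3,3)))
    out=[]
    for c in cv2.findContours(m,0,2)[0]:
        if cv2.contourArea(c)>amin: out.append((int(cv2.contourArea(c)),cv2.approxPolyDP(c,3,True)[:,0].tolist()))
    return sorted(out,reverse=True)
E
python3 - <<'E'
from h import *
import time
a,ca=shot('wrist','w5'); b,cb=shot('wrist','w6'); t,ct=shot('top','t6'); print(st()); cv2.imwrite('pics/x.png',a)
print('motion',(cv2.absdiff(a,b)[:230].max(2)>25).sum())
for o in polys(b[:250],(14,40,60),(32,170,255)): print(o)
for o in polys(t[150:270,300:420],(14,40,60),(32,170,255),40): print('top',o)
E
```

```text
time_s: 7.4
eef_pos: [634.5, -156.6, 262.1]
ee_rot: [-0.001, 0.785, 0.619, -0.0]
{'t': 7.55, 'p': array([ 634.2, -156.8,  262.9]), 'yaw': 1.335, 'tilt': array([-0.001,  0.   , -1.   ]), 'f': array([-0. ,  0.2,  1. ]), 'tq': array([ 0.032, -0.012, -0.035]), 'gw': 85.1, 'gf': 0.0, 'j': array([-0.42,  0.59,  0.94, -0.  ,  1.62, -0.19])}
motion 2
(12243, [[182, 99], [184, 113], [271, 114], [271, 130], [266, 133], [184, 132], [193, 249], [208, 245], [206, 226], [216, 216], [210, 212], [212, 197], [208, 188], [214, 183], [248, 182], [254, 188], [251, 216], [259, 222], [259, 249], [281, 249], [281, 169], [320, 181], [328, 166], [334, 164], [340, 138], [307, 119], [281, 114], [279, 99]])
(1038, [[329, 183], [319, 184], [297, 200], [297, 207], [309, 224], [325, 216], [339, 202]])
top (476, [[85, 56], [77, 56], [70, 82], [57, 86], [58, 91], [77, 94]])
top (449, [[37, 14], [19, 44], [12, 48], [9, 80], [17, 78], [14, 72], [18, 53], [28, 44]])
top (165, [[38, 36], [32, 53], [44, 57], [45, 51], [38, 48], [43, 37]])
top (112, [[52, 54], [53, 62], [65, 62], [67, 57]])
```

Run:
```python
from h import *
a,ca=shot('wrist','w7'); b,cb=shot('side','s7')
P=ray(ca,310,147,30); print(P.round(0))
A=cv2.resize(a[80:230,240:370],(520,600),interpolation=2)
u,v=map(int,proj(cb,P)); print('side',u,v); B=cv2.resize(b[v-35:v+35,u-16:u+17],(280,594),interpolation=2)
cv2.imwrite('pics/c5.png',np.hstack([A,np.vstack([B,np.zeros((6,280,3),np.uint8)])]))
```

```text
[ 678. -132.   30.]
side 304 254
```

View pics/c5.png

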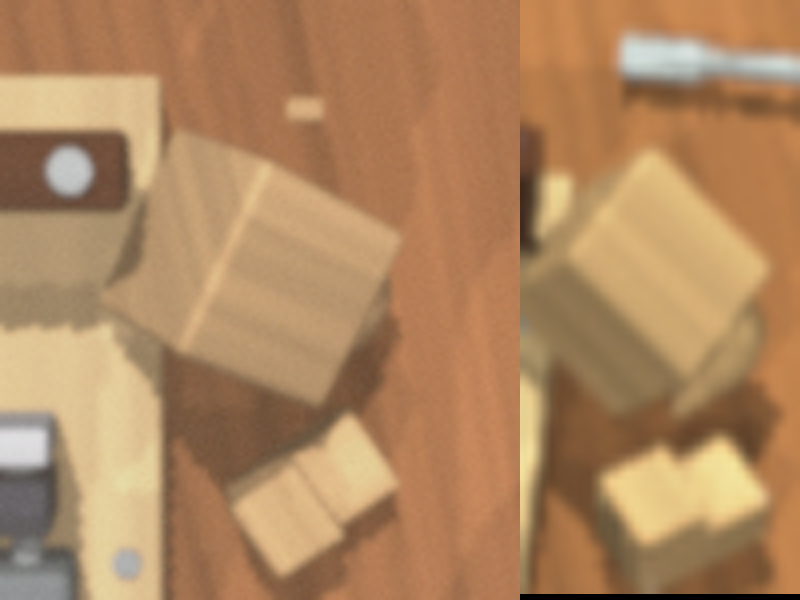

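The block now rests on its head, leaning on the plate edge. Its 58 mm edge (crop (265,165)–(180,345)) is horizontal, the underside faces up-left and the head points down-right. The images also suggest the fingertips sit well behind the stated +11 mm, and the grip held only head and beak. Before regrasping I'll close the gripper and probe an empty bench spot near (600,60) for the true tip height.

```bash
python3 - <<'E'
from h import *
T=tool(); print((T[:3,:3].T@(np.array([590,60,60])-T[:3,3])).round(0))
# bench clear around (590,60)? spread of hue in top view
im=cv2.imread('pics/t6.png'); cm=cam('top')
for dx in (-80,-40,0,40,80):
    print([im[int(v),int(u)].tolist() for u,v in [proj(cm,[590+dx,60+dy,0]) for dy in (-80,-40,0,40,80)]])
E
python3 -m jog '[[0.045,0,0,0,0,0,0.0],[0.045,0,0,0,0,0,0.0],[0.045,-0.02,0,0,0,0,0.0],[0.045,-0.045,0,0,0,0,0.0],[0.02,-0.03,0,0,0,0,0.0]]' 40 | head -3
```

```text
[200. -94. 203.]
[[68, 105, 154], [68, 107, 154], [66, 104, 153], [49, 76, 107], [26, 30, 111]]
[[72, 112, 164], [74, 115, 170], [75, 115, 170], [80, 122, 174], [96, 137, 178]]
[[64, 101, 148], [69, 109, 161], [70, 111, 162], [70, 110, 160], [66, 106, 155]]
[[66, 100, 145], [67, 107, 156], [67, 105, 154], [78, 116, 162], [68, 104, 153]]
[[62, 97, 141], [71, 107, 156], [68, 106, 156], [68, 107, 155], [71, 108, 157]]
time_s: 8.15
eef_pos: [594.7, 51.1, 262.9]
ee_rot: [-0.0, 0.785, 0.62, 0.0]
```

```bash
python3 -m jog '[[0,0,0.049,0,0,0,0.0],[0,0,0.049,0,0,0,0.0],[0,0,0.049,0,0,0,0.0],[0,0,0.049,0,0,0,0.0],[0,0,0.04,0,0,0,0.0]]' | head -4
python3 -m jog '[[0,0,0.004,0,0,0,0.0],[0,0,0.003,0,0,0,0.0],[0,0,0.003,0,0,0,0.0],[0,0,0.003,0,0,0,0.0],[0,0,0,0,0,0,0.0]]'
python3 -c "
from h import *
im,_=shot('wrist','w8'); print(st())"
```

```text
time_s: 8.65
eef_pos: [595.0, 48.3, 24.7]
ee_rot: [-0.001, 0.785, 0.619, -0.001]
force: [0.5, 0.4, -0.4]
time_s: 9.15
eef_pos: [596.6, 48.4, 15.0]
ee_rot: [0.001, 0.785, 0.619, 0.001]
force: [-1.2, 0.3, -0.2]
grip_width: -0.001
grip_force: 0.0
{'t': 9.2, 'p': array([596.6,  48.4,  14.9]), 'yaw': 1.336, 'tilt': array([ 0.001, -0.   , -1.   ]), 'f': array([ 0.5, -0.3, -0.6]), 'tq': array([-0.019,  0.027, -0.068]), 'gw': -0.1, 'gf': 0.0, 'j': array([-0.11,  0.67,  1.47,  0.  ,  1.  ,  0.12])}
```

```bash
for i in 1 ; do python3 -m jog '[[0,0,0.002,0,0,0,0.0],[0,0,0.002,0,0,0,0.0],[0,0,0.001,0,0,0,0.0]]' | sed -n 2,4p; done
python3 -m jog '[[0,0,0.003,0,0,0,0.0],[0,0,0,0,0,0,0.0]]' | sed -n 2,4p
```

```text
eef_pos: [596.1, 48.4, 8.8]
ee_rot: [-0.0, 0.785, 0.619, -0.0]
force: [0.2, 0.6, 0.3]
eef_pos: [595.9, 48.5, 5.5]
ee_rot: [-0.0, 0.785, 0.619, -0.0]
force: [0.9, 0.8, -0.0]
```

```bash
python3 -m jog '[[0,0,0.003,0,0,0,0.0],[0,0,0.003,0,0,0,0.0],[0,0,0.003,0,0,0,0.0],[0,0,0,0,0,0,0.0]]' | sed -n 2,4p
python3 -m jog '[[0,0,0.002,0,0,0,0.0],[0,0,0.002,0,0,0,0.0],[0,0,0.002,0,0,0,0.0],[0,0,0,0,0,0,0.0]]' | sed -n 2,4p
```

```text
eef_pos: [595.8, 48.5, -3.6]
ee_rot: [-0.0, 0.785, 0.619, -0.0]
force: [0.7, -1.1, -0.3]
eef_pos: [596.0, 48.4, -9.3]
ee_rot: [-0.0, 0.785, 0.619, -0.0]
force: [0.7, 0.2, 0.6]
```

```bash
python3 -m jog '[[0,0,0.002,0,0,0,0.0],[0,0,0.002,0,0,0,0.0],[0,0,0,0,0,0,0.0]]' | sed -n 2,4p
python3 -m jog '[[0,0,0.002,0,0,0,0.0],[0,0,0.002,0,0,0,0.0],[0,0,0,0,0,0,0.0]]' | sed -n 2,4p
python3 -m jog '[[0,0,0.002,0,0,0,0.0],[0,0,0.001,0,0,0,0.0],[0,0,0,0,0,0,0.0]]' | sed -n 2,4p
```

```text
eef_pos: [596.0, 48.5, -13.3]
ee_rot: [-0.0, 0.785, 0.619, -0.0]
force: [0.3, -0.2, -0.4]
eef_pos: [595.9, 48.4, -17.3]
ee_rot: [-0.0, 0.785, 0.619, -0.0]
force: [-0.3, -0.3, 0.6]
eef_pos: [596.0, 48.5, -20.2]
ee_rot: [-0.0, 0.785, 0.619, -0.0]
force: [-0.5, 0.5, -1.8]
```

```bash
python3 -m jog '[[0,0,0.001,0,0,0,0.0],[0,0,0.001,0,0,0,0.0],[0,0,0,0,0,0,0.0]]' | sed -n 2,4p
python3 -m jog '[[0,0,0.001,0,0,0,0.0],[0,0,0.001,0,0,0,0.0],[0,0,0,0,0,0,0.0]]' | sed -n 2,4p
python3 -m jog '[[0,0,0.001,0,0,0,0.0],[0,0,0.001,0,0,0,0.0],[0,0,0,0,0,0,0.0]]' | sed -n 2,4p
```

```text
eef_pos: [596.1, 48.5, -22.1]
ee_rot: [-0.0, 0.785, 0.619, -0.0]
force: [0.4, 0.8, -0.2]
eef_pos: [596.1, 48.5, -24.2]
ee_rot: [-0.0, 0.785, 0.619, -0.0]
force: [-0.3, 0.1, 0.1]
eef_pos: [596.1, 48.5, -26.1]
ee_rot: [-0.0, 0.785, 0.619, -0.0]
force: [-0.1, 0.2, 0.1]
```

```bash
python3 -m jog '[[0,0,0.002,0,0,0,0.0],[0,0,0.001,0,0,0,0.0],[0,0,0,0,0,0,0.0]]' | sed -n 1,4p
python3 -m jog '[[0,0,0.002,0,0,0,0.0],[0,0,0.001,0,0,0,0.0],[0,0,0,0,0,0,0.0]]' | sed -n 2,4p
python3 -c "
from h import *
print(st())"
```

```text
time_s: 12.6
eef_pos: [596.4, 48.4, -26.3]
ee_rot: [0.0, 0.785, 0.62, 0.0]
force: [-10.7, -0.6, 25.4]
eef_pos: [596.5, 48.4, -26.5]
ee_rot: [0.001, 0.785, 0.62, 0.0]
force: [-22.7, 0.5, 52.7]
{'t': 12.9, 'p': array([596.5,  48.4, -26.5]), 'yaw': 1.337, 'tilt': array([ 0.001, -0.001, -1.   ]), 'f': array([-22.7,   0.5,  52.7]), 'tq': array([ 3.000e-02,  4.012e+00, -3.000e-03]), 'gw': 0.1, 'gf': 26.105591948144138, 'j': array([-0.11,  0.73,  1.49, -0.  ,  0.92,  0.12])}
```

Contact comes at TCP z = -26. The real closed fingertips are therefore 26 mm behind the reported TCP rather than 11 mm ahead, so the grasp point is at tool z ≈ -45 and the open tips at ≈ -39. That explains the lost grip. I'll lift off and get the fallen block's pose from its six visible corners.

```bash
python3 -m jog '[[0,0,-0.02,0,0,0,0.0],[0,0,-0.045,0,0,0,0.06],[0,0,-0.045,0,0,0,0.085]]' | sed -n 1,4p
python3 - <<'E'
from h import *
c=eyes.calibration('wrist'); K=np.array([[c['fx'],0,c['cx']],[0,c['fy'],c['cy']],[0,0,1]])
T=np.eye(4); T[:3,0]=[np.cos(1.336),np.sin(1.336),0]; T[:3,1]=[np.sin(1.336),-np.cos(1.336),0]; T[2,2]=-1; T[:3,3]=[634.3,-156.8,262.5]
M=T@c['mount']
px=np.array([(265,165),(180,345),(400,240),(320,402),(180,130),(105,295)],float)/4+[240,80]
for t in (46,48,50):
    X=np.array([(29,t/2,0),(-29,t/2,0),(29,t/2,60),(-29,t/2,60),(29,-t/2,0),(-29,-t/2,0)],float)
    ok,r,tv=cv2.solvePnP(X,px,K,None)
    e=cv2.projectPoints(X,r,tv,K,None)[0][:,0]-px
    B=np.eye(4); B[:3,:3]=cv2.Rodrigues(r)[0]; B[:3,3]=tv[:,0]; W=M@B
    print(t,'err',np.abs(e).max().round(2)); print(W.round(3))
    for p in [(29,t/2,0),(-29,t/2,0),(29,-t/2,0),(29,t/2,60),(29,-t/2,60),(0,0,80),(0,0,30)]: print(p,(W@[*p,1])[:3].round(0))
    np.save('W.npy',W) if t==48 else None
E
```

```text
time_s: 13.2
eef_pos: [595.5, 48.5, 79.0]
ee_rot: [-0.001, 0.785, 0.619, -0.001]
force: [0.4, -0.2, -0.2]
46 err 1.06
[[ 6.28000e-01  4.33000e-01  6.46000e-01  6.51091e+02]
 [ 7.78000e-01 -3.25000e-01 -5.38000e-01 -1.15606e+02]
 [-2.30000e-02  8.41000e-01 -5.41000e-01  3.05380e+01]
 [ 0.00000e+00  0.00000e+00  0.00000e+00  1.00000e+00]]
(29, 23.0, 0) [ 679. -101.   49.]
(-29, 23.0, 0) [ 643. -146.   51.]
(29, -23.0, 0) [659. -86.  11.]
(29, 23.0, 60) [ 718. -133.   17.]
(29, -23.0, 60) [ 698. -118.  -22.]
(0, 0, 80) [ 703. -159.  -13.]
(0, 0, 30) [ 670. -132.   14.]
48 err 0.81
[[ 6.28000e-01  4.25000e-01  6.52000e-01  6.50988e+02]
 [ 7.78000e-01 -3.18000e-01 -5.42000e-01 -1.15703e+02]
 [-2.30000e-02  8.47000e-01 -5.30000e-01  2.68330e+01]
 [ 0.00000e+00  0.00000e+00  0.00000e+00  1.00000e+00]]
(29, 24.0, 0) [ 679. -101.   47.]
(-29, 24.0, 0) [ 643. -146.   48.]
(29, -24.0, 0) [659. -86.   6.]
(29, 24.0, 60) [ 719. -133.   15.]
(29, -24.0, 60) [ 698. -118.  -26.]
(0, 0, 80) [ 703. -159.  -16.]
(0, 0, 30) [ 671. -132.   11.]
50 err 0.57
[[ 6.28000e-01  4.16000e-01  6.58000e-01  6.50885e+02]
 [ 7.78000e-01 -3.10000e-01 -5.46000e-01 -1.15799e+02]
 [-2.30000e-02  8.55000e-01 -5.19000e-01  2.31810e+01]
 [ 0.00000e+00  0.00000e+00  0.00000e+00  1.00000e+00]]
(29, 25.0, 0) [ 679. -101.   44.]
(-29, 25.0, 0) [ 643. -146.   45.]
(29, -25.0, 0) [659. -85.   1.]
(29, 25.0, 60) [ 719. -134.   13.]
(29, -25.0, 60) [ 698. -118.  -30.]
(0, 0, 80) [ 704. -159.  -18.]
(0, 0, 30) [ 671. -132.    8.]
```

The PnP depth is inconsistent, with points below the bench. I need to know whether the reported pose or the finger length is off, so I'll use the side camera (difference image) and the known jig widths.

Run:
```python
from h import *
b,cb=shot('side','s9'); s=st(); print(s)
m=(cv2.absdiff(b,cv2.imread('pics/s7.png')).max(2)>40).astype(np.uint8)*255
m=cv2.morphologyEx(m,cv2.MORPH_OPEN,np.ones((2,2)))
x=s['p'][0]; y=s['p'][1]
n,l,stt,_=cv2.connectedComponentsWithStats(m); print([r.tolist() for r in stt[1:] if r[4]>30])
T=tool()
for z in (11,-2,-26,-39,-60,-99): print(z,[tuple(np.round(proj(cb,(T@[0,yy,z,1])[:3]),1)) for yy in (-50,-43,43,50)])
g=cv2.cvtColor(b,cv2.COLOR_BGR2GRAY)
u,v=map(int,proj(cb,T[:3,3]))
print(u,v)
for r in range(v-32,v+10): print(r,''.join('#' if g[r,c]<45 else '+' if m[r,c] else '.' for c in range(u-30,u+31)))
```

```text
{'t': 13.25, 'p': array([599.5,  48.2,  87.4]), 'yaw': 1.336, 'tilt': array([ 0.011, -0.001, -1.   ]), 'f': array([2.8, 0.1, 8.8]), 'tq': array([ 0.023, -0.082,  0.005]), 'gw': 35.8, 'gf': 0.0, 'j': array([-0.11,  0.58,  1.42, -0.  ,  1.13,  0.12])}
[[114, 0, 12, 12, 82], [130, 4, 26, 39, 583], [79, 17, 132, 185, 6111], [175, 60, 11, 6, 32], [193, 68, 47, 20, 281], [41, 70, 65, 102, 2624], [222, 76, 104, 127, 4321], [235, 87, 25, 26, 196], [263, 104, 13, 5, 50], [217, 129, 17, 15, 93], [246, 131, 34, 65, 994], [266, 170, 21, 30, 266], [8, 201, 16, 22, 165], [85, 202, 23, 18, 246], [112, 204, 56, 81, 1132], [29, 210, 17, 10, 69], [261, 259, 31, 33, 377], [109, 265, 53, 133, 1338], [93, 266, 14, 27, 162], [240, 271, 37, 22, 337], [288, 279, 16, 55, 614], [171, 286, 22, 26, 302], [29, 297, 13, 36, 191], [202, 298, 43, 65, 1397], [191, 313, 7, 6, 32], [166, 349, 184, 71, 6402], [129, 400, 22, 20, 286]]
11 [(np.float64(254.9), np.float64(198.0)), (np.float64(257.2), np.float64(198.2)), (np.float64(285.1), np.float64(200.5)), (np.float64(287.4), np.float64(200.7))]
-2 [(np.float64(254.7), 
[... 2879 characters left out ...]
...++...++++++.++.......................
196 ..............................++++++.........................
197 ...............................+++++.........................
198 ................................++++.........................
199 .................................++..........................
200 .............................................................
201 .............................................................
202 .............................................................
203 .............................................................
204 .............................................................
205 .............................................................
```

Run:
```python
from h import *
c=eyes.calibration('wrist'); 
def pose(p,y):
    T=np.eye(4); T[:3,0]=[np.cos(y),np.sin(y),0]; T[:3,1]=[np.sin(y),-np.cos(y),0]; T[2,2]=-1; T[:3,3]=p; return T
for f,p in (('w3',[562.6,-200.4,203.1]),('w7',[634.3,-156.8,262.7])):
    im=cv2.imread(f'pics/{f}.png'); h=cv2.cvtColor(im,cv2.COLOR_BGR2HSV)[:180]
    m=cv2.inRange(im[:180],(0,0,0),(60,70,110)); m=cv2.morphologyEx(m,cv2.MORPH_CLOSE,np.ones((7,7))); m[:, :150]=0; m[:,400:]=0
    k=max(cv2.findContours(m,0,2)[0],key=cv2.contourArea); bb=cv2.boundingRect(k); q=cv2.approxPolyDP(k,4,True)[:,0]; print(f,bb,q.tolist())
    for dz in (0,15,37):
        M=pose(np.add(p,[0,0,dz]),1.336)@c['mount']
        a=[ray((c,M),bb[0],bb[1]+3,68),ray((c,M),bb[0]+bb[2],bb[1]+3,68)]
        print(dz,np.linalg.norm(a[0]-a[1]).round(1),((a[0]+a[1])/2).round(1))
t=cam('top'); print('fence by top view',ray(t,319,212,68).round(0))
```

```text
w3 (227, 59, 107, 14) [[333, 65], [314, 59], [313, 64], [227, 66], [232, 71], [283, 72], [328, 71]]
0 93.1 [589.8 -88.8  68. ]
15 97.7 [590.4 -86.5  68. ]
37 104.4 [591.3 -83.2  68. ]
w7 (377, 49, 23, 5) [[377, 49], [399, 53]]
0 23.7 [774.5 -52.8  68. ]
15 24.7 [779.7 -51.2  68. ]
37 26.1 [787.2 -48.8  68. ]
fence by top view [590. -78.  68.]
```

The side view confirms the tips are about 25 mm behind the reported TCP, and the known widths roughly support the reported pose. So the fingers are effectively short and I'll use a grasp point at tool z = -45. The block lies at about (670,-130), its length axis along (0.63,0.78), with the head pointing along (0.77,-0.63) and about 32° downward. I'll turn the gripper to that axis, raising first.

```bash
python3 -m jog '[[0,0,-0.045,0,0,0.143,0.075],[0,0,-0.02,0,0,0.143,0.075],[0,0,0,0,0,0.143,0.075],[0,0,0,0,0,0.143,0.075],[0,0,0,0,0,0.143,0.075]]' | sed -n 1,2p
python3 -m jog '[[0,0,0,0,0,0.143,0.075],[0,0,0,0,0,0.143,0.075],[0,0,0,0,0,0.143,0.075],[0,0,0,0,0,0.143,0.075],[0,0,0,0,0,0.143,0.075]]' | sed -n 1,2p
python3 -m jog '[[0,0,0,0,0,0.143,0.075],[0,0,0,0,0,0.143,0.075],[0,0,0,0,0,0.143,0.075],[0,0,0,0,0,0.143,0.075],[0,0,0,0,0,0,0.075]]' | sed -n 1,2p
python3 - <<'E'
from h import *
print(st()); T=tool(); print((T[:3,:3].T@(np.array([670,-130,-3])-T[:3,3])).round(1))
E
```

```text
time_s: 13.75
eef_pos: [596.2, 48.5, 142.9]
time_s: 14.25
eef_pos: [596.1, 48.4, 142.7]
time_s: 14.75
eef_pos: [596.1, 48.4, 142.8]
{'t': 14.75, 'p': array([596.1,  48.4, 142.8]), 'yaw': -0.667, 'tilt': array([-0.,  0., -1.]), 'f': array([-0.5,  0.1,  0.1]), 'tq': array([ 0.071, -0.005, -0.041]), 'gw': 74.9, 'gf': 0.0, 'j': array([-0.11,  0.52,  1.35,  0.  ,  1.26,  2.12])}
[168.5  94.4 145.8]
```

```bash
python3 -m jog '[[0.042,0.0236,0,0,0,0,0.075],[0.042,0.0236,0,0,0,0,0.075],[0.042,0.0236,0,0,0,0,0.075],[0.042,0.0236,0,0,0,0.013,0.075],[0,0,0,0,0,0,0.075]]' | sed -n 1,2p
python3 - <<'E'
from h import *
im,cm=shot('wrist','w10'); T=tool(); print(st())
for o in polys(im[:330],(14,40,60),(32,170,255),300): print(o)
Wn=np.load('W.npy'); Wn[2,3]+=26; Wn[0,3]-=1.3; Wn[1,3]+=2.5
for p in [(29,24,0),(-29,24,0),(29,24,60),(-29,24,60),(29,-24,0),(-29,-24,0)]:
    w=(Wn@[*p,1])[:3]; print(p,w.round(0),np.round(proj(cm,w)))
g=cv2.Canny(cv2.GaussianBlur(im,(3,3),0),40,100)
for r in range(110,300,5): print(r,''.join('#' if g[r:r+5,c:c+4].any() else '.' for c in range(180,400,4)))
E
```

```text
time_s: 15.25
eef_pos: [670.5, -135.3, 141.6]
{'t': 15.3, 'p': array([ 670. , -132.3,  141.8]), 'yaw': -0.679, 'tilt': array([-0.001,  0.   , -1.   ]), 'f': array([0.2, 0.2, 0.6]), 'tq': array([-0.015, -0.009, -0.012]), 'gw': 74.8, 'gf': 0.0, 'j': array([-0.37,  0.72,  1.03, -0.  ,  1.39,  1.88])}
(28333, [[531, 154], [460, 141], [311, 209], [308, 164], [277, 152], [266, 152], [239, 169], [236, 227], [241, 240], [236, 252], [267, 304], [252, 270], [255, 255], [271, 245], [275, 247], [315, 329], [325, 329], [368, 311], [363, 271], [347, 239], [357, 234], [365, 242], [365, 231], [374, 226], [386, 231], [394, 228], [394, 211], [452, 186], [468, 191], [474, 198], [491, 252], [480, 264], [493, 261], [557, 304], [559, 258]])
(2188, [[321, 115], [305, 140], [307, 147], [356, 172], [373, 142]])
(381, [[405, 272], [416, 290], [456, 275], [452, 271], [421, 284], [414, 269]])
(29, 24, 0) [678. -98.  73.] [235. 232.]
(-29, 24, 0) [ 642. -143.   74.] [309. 232.]
(29, 24, 60) [ 717. -131.   41.] [239. 162.]
(-29, 24, 60) [ 681. -176.   42.] [308. 162.]
(29, -24, 0) [658. -83.  32.] [243. 243.]
(-2
[... 1622 characters left out ...]
###.....#######....#.......#..#####...##
245 .##...........################....##......#######....##
250 .##...........#...###...##.........#.......#..####....#
255 ####..........##..#......#.........##......##.###.....#
260 ##.##..........#..#......##.........##......###.##.....
265 #...#..........##.#.#####.##.........#......##...#..###
270 #...#...........#####...#..#.........##......#...##..##
275 ....#............##..#####.##.........##.....#....##..#
280 ....#............#####.####.##.........#.....#.....##..
285 ....#.............###...#.#..#.........##....#......##.
290 ....#...........#########.##.##.........#....#.......##
295 ....#.........###..###.....##.#.........##...#........#
```

The predicted corners match the edge map within 2–3 px (face u 236–308, v 162–232), so the block's pose is confirmed. I'll descend and grip its ends, commanding full closure this time.

```bash
python3 -m jog '[[0,-0.001,0.045,0,0,0,0.075],[0,0,0.045,0,0,0,0.075],[0,0,0.04,0,0,0,0.075],[0,0,0.016,0,0,0,0.075],[0,0,0,0,0,0,0.075]]' | sed -n 1,4p
python3 -m jog '[[0,0,0,0,0,0,0.05],[0,0,0,0,0,0,0.03],[0,0,0,0,0,0,0.0],[0,0,0,0,0,0,0.0],[0,0,0,0,0,0,0.0]]' 60
python3 -c "
from h import *
print(st())"
```

```text
time_s: 15.8
eef_pos: [669.5, -127.7, -4.7]
ee_rot: [-0.0, 0.943, -0.332, -0.002]
force: [-0.6, -0.5, -0.1]
time_s: 16.3
eef_pos: [672.0, -129.0, -0.4]
ee_rot: [-0.0, 0.943, -0.333, 0.002]
force: [2.0, 1.5, 6.8]
grip_width: 0.673
grip_force: 65.0
{'t': 16.3, 'p': array([ 6.72e+02, -1.29e+02, -4.00e-01]), 'yaw': -0.679, 'tilt': array([ 0.004, -0.001, -1.   ]), 'f': array([2. , 1.5, 6.8]), 'tq': array([ 0.275, -0.236,  0.05 ]), 'gw': 57.5, 'gf': 64.96578097343445, 'j': array([-0.36,  0.86,  1.16,  0.  ,  1.12,  1.89])}
```

It grips at 57.5 mm with 65 N, which is right. I'll lift, carry it to the clear bench at about (575,60), turn it so the head points outward, then tilt until it lies level.

```bash
python3 -m jog '[[0,0,-0.02,0,0,0,0],[0,0,-0.045,0,0,0,0],[0,0,-0.045,0,0,0,0],[-0.0388,-0.0172,0,0,0,0,0],[-0.0388,-0.0172,0,0,0,0,0]]' 60 | sed -n 1,6p
python3 -m jog '[[-0.0388,-0.0172,0,0,0,0,0],[-0.0388,-0.0172,0,0,0,0,0],[-0.0388,-0.0172,0,0,0,0,0],[0,0,0,0,0,-0.145,0],[0,0,0,0,0,-0.145,0]]' | sed -n 1,6p
python3 -m jog '[[0,0,0,0,0,-0.145,0],[0,0,0,0,0,-0.145,0],[0,0,0,0,0.14,0,0],[0,0,0,0,0.14,0,0],[0,0,0,0,0.14,0,0]]' | sed -n 1,6p
python3 -m jog '[[0,0,0,0,0.14,0,0],[0,0,0,0,0,0,0]]' | sed -n 1,6p
python3 -c "
from h import *
print(st()); T=tool(); print('G',(T@[0,0,-45,1])[:3].round(1)); im,cm=shot('side','s11')
import cv2"
```

```text
time_s: 16.8
eef_pos: [631.7, -53.3, 108.8]
ee_rot: [-0.0, 0.943, -0.334, 0.002]
force: [0.1, 0.6, -2.8]
grip_width: 0.673
grip_force: 64.5
time_s: 17.3
eef_pos: [573.1, 61.1, 107.9]
ee_rot: [0.0, 0.982, -0.19, 0.0]
force: [-0.1, -0.1, -1.7]
grip_width: 0.672
grip_force: 64.5
time_s: 17.8
eef_pos: [573.6, 59.9, 108.3]
ee_rot: [0.011, 0.976, -0.048, 0.212]
force: [0.1, 0.6, -2.1]
grip_width: 0.67
grip_force: 64.5
time_s: 18.0
eef_pos: [569.9, 60.6, 105.2]
ee_rot: [0.014, 0.96, -0.047, 0.274]
force: [0.5, 0.8, -2.2]
grip_width: 0.672
grip_force: 64.5
{'t': 18.0, 'p': array([569.9,  60.6, 105.2]), 'yaw': -0.098, 'tilt': array([ 0.526, -0.052, -0.849]), 'f': array([ 0.5,  0.8, -2.2]), 'tq': array([0.07 , 0.473, 0.012]), 'gw': 57.4, 'gf': 64.53258275985718, 'j': array([-0.1 ,  0.29,  1.95, -0.  ,  0.34,  1.57])}
G [546.2  62.9 143.4]
```

The block is held firmly. Tilting outward runs joint 5 towards its limit, so I'll tilt back, move in to about (460,50) and turn by half so the head points inward, where there is ample range. Then I'll tilt and lay it flat.

```bash
python3 -m jog '[[0,0,0,0,-0.14,0,0],[0,0,0,0,-0.14,0,0],[0,0,0,0,-0.14,0,0],[0,0,0,0,-0.14,0,0],[-0.038,0.007,0,0,0,0,0]]' | sed -n 2,3p
python3 -m jog '[[-0.038,0.007,0,0,0,0,0],[-0.038,0.007,0,0,0,0,0],[0,0,0,0,0,-0.149,0],[0,0,0,0,0,-0.149,0],[0,0,0,0,0,-0.149,0]]' | sed -n 2,3p
python3 -m jog '[[0,0,0,0,0,-0.149,0],[0,0,0,0,0,-0.149,0],[0,0,0,0,0,-0.149,0],[0,0,0,0,0,-0.149,0],[0,0,0,0,0,-0.149,0]]' | sed -n 2,3p
python3 -m jog '[[0,0,0,0,0,-0.149,0],[0,0,0,0,0,-0.149,0],[0,0,0,0,0,-0.149,0],[0,0,0,0,0,-0.149,0],[0,0,0,0,0,-0.149,0]]' | sed -n 2,3p
python3 -m jog '[[0,0,0,0,0,-0.149,0],[0,0,0,0,0,-0.149,0],[0,0,0,0,0,-0.149,0],[0,0,0,0,0,-0.149,0],[0,0,0,0,0,-0.149,0]]' | sed -n 2,3p
python3 -m jog '[[0,0,0,0,0,-0.149,0],[0,0,0,0,0,-0.149,0],[0,0,0,0,0,-0.149,0],[0,0,0,0,0,0,0]]' | sed -n 2,6p
python3 -c "
from h import *
print(st())"
```

```text
eef_pos: [543.7, 55.0, 106.8]
ee_rot: [-0.0, 0.999, -0.05, -0.001]
eef_pos: [459.4, 50.0, 108.7]
ee_rot: [-0.0, 0.984, 0.176, -0.0]
eef_pos: [459.4, 50.0, 108.6]
ee_rot: [-0.0, 0.853, 0.522, -0.0]
eef_pos: [459.4, 50.0, 108.5]
ee_rot: [-0.0, 0.604, 0.797, -0.0]
eef_pos: [459.4, 50.0, 108.6]
ee_rot: [-0.0, 0.273, 0.962, -0.0]
eef_pos: [459.3, 50.0, 108.3]
ee_rot: [-0.0, 0.055, 0.998, -0.0]
force: [-0.4, 0.2, -2.5]
grip_width: 0.67
grip_force: 64.5
{'t': 20.95, 'p': array([459.3,  50. , 108.3]), 'yaw': 3.031, 'tilt': array([-0., -0., -1.]), 'f': array([-0.4,  0.2, -2.5]), 'tq': array([ 0.041,  0.011, -0.053]), 'gw': 57.2, 'gf': 64.48365569114685, 'j': array([-0.15,  0.28,  1.81, -0.  ,  1.05, -1.61])}
```

```bash
python3 -m jog '[[0,0,0,0,0.14,0,0],[0,0,0,0,0.14,0,0],[0,0,0,0,0.14,0,0],[0,0,0,0,0.14,0,0],[0,0,0,0,0,0,0]]' | sed -n 2,3p
python3 -m jog '[[-0.025,0,0.040,0,0,0,0],[-0.025,0,0.040,0,0,0,0],[-0.0053,0,0.0085,0,0,0,0],[0,0,0,0,0,0,0]]' | sed -n 2,4p
python3 -m jog '[[-0.0021,0,0.0034,0,0,0,0],[-0.0021,0,0.0034,0,0,0,0],[0,0,0,0,0,0,0]]' | sed -n 2,4p
python3 -c "
from h import *
print(st())"
```

```text
eef_pos: [459.4, 49.8, 105.2]
ee_rot: [-0.279, 0.056, 0.959, 0.015]
eef_pos: [457.9, 50.4, 3.2]
ee_rot: [-0.276, 0.054, 0.959, 0.015]
force: [0.4, 0.0, -1.7]
eef_pos: [458.4, 50.3, -4.6]
ee_rot: [-0.275, 0.054, 0.96, 0.015]
force: [0.1, 0.4, -2.7]
{'t': 22.15, 'p': array([458.4,  50.3,  -4.6]), 'yaw': 3.029, 'tilt': array([-0.526,  0.059, -0.848]), 'f': array([ 0.1,  0.4, -2.7]), 'tq': array([-0.055, -0.411,  0.016]), 'gw': 57.3, 'gf': 64.74921941757202, 'j': array([-0.14,  0.78,  1.46, -0.01,  1.46, -1.59])}
```

```bash
python3 -m jog '[[-0.0011,0,0.0017,0,0,0,0],[-0.0011,0,0.0017,0,0,0,0],[0,0,0,0,0,0,0]]' | sed -n 2,4p
python3 -m jog '[[-0.0011,0,0.0017,0,0,0,0],[-0.0011,0,0.0017,0,0,0,0],[0,0,0,0,0,0,0]]' | sed -n 2,4p
python3 -m jog '[[-0.0011,0,0.0017,0,0,0,0],[0,0,0,0,0,0,0]]' | sed -n 1,4p
```

```text
eef_pos: [459.3, 50.5, -6.5]
ee_rot: [-0.275, 0.054, 0.96, 0.015]
force: [1.7, 2.5, 19.2]
eef_pos: [459.3, 50.7, -6.8]
ee_rot: [-0.275, 0.054, 0.96, 0.016]
force: [-4.2, 3.5, 53.2]
time_s: 22.95
eef_pos: [459.3, 50.7, -6.8]
ee_rot: [-0.276, 0.054, 0.96, 0.016]
force: [-7.2, 3.9, 71.4]
```

Contact came at the predicted height, so the block lies flat. I'll ease off, open, back away, and swing the tool to lean 25° the other way for the uprighting grasp.

```bash
python3 -m jog '[[0.0027,0,-0.0042,0,0,0,0.075],[0,0,0,0,0,0,0.075],[0,0,0,0,0,0,0.075],[0,0,-0.03,0,0,0,0.075],[0,0,-0.049,0,0,0,0.075]]' 60 | sed -n 2,6p
python3 -m jog '[[0,0,-0.02,0,-0.143,0,0.075],[0,0,0,0,-0.143,0,0.075],[0,0,0,0,-0.143,0,0.075],[0,0,0,0,-0.143,0,0.075],[0,0,0,0,-0.143,0,0.075]]' | sed -n 2,3p
python3 -m jog '[[0,0,0,0,-0.143,0,0.075],[0,0,0,0,-0.143,0,0.075],[0,0,0,0,0,0,0.075]]' | sed -n 2,4p
python3 - <<'E'
from h import *
print(st()); T=tool(); G=np.array([479,48.5,25]); print('to G in tool',(T[:3,:3].T@(G-T[:3,3])+[0,0,45]).round(1))
im,cm=shot('wrist','w12')
for o in polys(im[:330],(14,40,60),(32,170,255),200): print(o)
for p in [(30,29),(30,-29),(-30,29),(-30,-29),(50,0)]:   # along h, x ; top face z=48
    h=np.array([-.994,.11]); x=np.array([.11,.994]); w=[*(G[:2]+p[0]*h+p[1]*x),48]; print(p,np.round(proj(cm,w)))
g=cv2.Canny(cv2.GaussianBlur(im,(3,3),0),40,100)
for r in range(60,300,5): print(r,''.join('#' if g[r:r+5,c:c+4].any() else '.' for c in range(160,400,4)))
E
```

```text
eef_pos: [497.9, 46.0, 55.4]
ee_rot: [-0.279, 0.054, 0.959, 0.016]
force: [1.1, -0.0, -0.0]
grip_width: 0.879
grip_force: 0.0
eef_pos: [510.3, 44.4, 73.7]
ee_rot: [0.08, 0.056, 0.995, -0.005]
eef_pos: [506.4, 45.3, 71.3]
ee_rot: [0.217, 0.054, 0.975, -0.012]
force: [-0.2, -0.3, 0.1]
{'t': 24.25, 'p': array([506.4,  45.3,  71.3]), 'yaw': 3.03, 'tilt': array([ 0.422, -0.047, -0.905]), 'f': array([-0.2, -0.3,  0.1]), 'tq': array([0.063, 0.168, 0.013]), 'gw': 75.0, 'gf': 0.0, 'j': array([-0.15,  0.25,  2.07,  0.05,  0.38, -1.65])}
to G in tool [44.7  0.2 75.2]
(13913, [[252, 81], [233, 101], [223, 138], [234, 220], [325, 221], [336, 147], [328, 98], [307, 89], [306, 95], [299, 84], [277, 76]])
(10835, [[0, 201], [0, 255], [46, 255], [65, 290], [57, 310], [107, 311], [101, 287], [127, 240], [151, 242], [157, 270], [170, 267], [182, 255], [177, 217], [26, 204], [19, 195], [3, 196]])
(5063, [[559, 250], [537, 246], [541, 251], [535, 252], [535, 246], [524, 245], [522, 258], [515, 254], [510, 257], [515, 259], [512, 263], [504, 260], [479, 267], [468, 278], [467, 267], [461, 267], [459, 288]
[... 2792 characters left out ...]
..................................................
250 ....#.......................................................
255 ...######..........................................######...
260 ..##.##.##........................................#..#..##..
265 ###..#...#........................................#..##..###
270 ##..##...#........................................#...##..##
275 #..##....#.....................................####....##..#
280 ..##.....#.....................................##.#.....##..
285 .##......#........................................#......##.
290 .#.......#........................................#.......##
295 #........#........................................#.......##
```

The block lies exactly as predicted, with face corners within 3 px. I'll move in and grip.

```bash
python3 -m jog '[[0.0447,0,0,0,0,0,0.075],[0,0,0.035,0,0,0,0.075],[0,0,0.03,0,0,0,0.075],[0,0,0.01,0,0,0,0.075],[0,0,0,0,0,0,0.075]]' | sed -n 2,4p
python3 -m jog '[[0,0,0,0,0,0,0.05],[0,0,0,0,0,0,0.03],[0,0,0,0,0,0,0.0],[0,0,0,0,0,0,0.0],[0,0,0,0,0,0,0.0]]' 60 | sed -n 1,6p
python3 -m jog '[[-0.008,0,-0.018,0,0,0,0],[-0.0169,0,-0.0363,0,0,0,0],[-0.0169,0,-0.0363,0,0,0,0],[0,0,0,0,0,0,0]]'| sed -n 1,6p
```

```text
eef_pos: [502.4, 45.4, -14.4]
ee_rot: [0.217, 0.055, 0.975, -0.012]
force: [-0.4, 0.7, 0.6]
time_s: 25.3
eef_pos: [502.2, 45.5, -12.4]
ee_rot: [0.219, 0.054, 0.974, -0.012]
force: [-4.1, -0.9, 7.8]
grip_width: 0.668
grip_force: 64.7
time_s: 25.7
eef_pos: [503.3, 45.3, 91.6]
ee_rot: [0.223, 0.054, 0.973, -0.013]
force: [-0.3, -0.0, -2.7]
grip_width: 0.67
grip_force: 65.4
```

```bash
python3 -m jog '[[0,0,0,0,0.1427,0,0],[0,0,0,0,0.1427,0,0],[0,0,0,0,0.1427,0,0],[0,0,0,0,0.1427,0,0],[0,0,0,0,0.1427,0,0]]' | sed -n 2,4p
python3 -m jog '[[0,0,0,0,0.1427,0,0],[0,0,0,0,0.1427,0,0],[0,0,0,0,0.1427,0,0],[0,0,0,0,0.1427,0,0],[0,0,0,0,0.1427,0,0]]' | sed -n 2,4p
python3 -m jog '[[0,0,0,0,0.1427,0,0],[0,0,0,0,0,0,0],[0,0,0,0,0,0,0]]' | sed -n 2,6p
python3 - <<'E'
from h import *
print(st()); T=tool(); print('G',(T@[0,0,-45,1])[:3].round(1)); print('down in tool',(T[:3,:3].T@[0,0,-1]).round(3), 'up-tilt angle',np.arctan2(-T[2,0],-T[2,2]));
E
```

```text
eef_pos: [500.9, 45.5, 86.2]
ee_rot: [-0.138, 0.055, 0.989, 0.008]
force: [0.4, -0.4, -3.0]
eef_pos: [501.1, 45.5, 85.5]
ee_rot: [-0.475, 0.049, 0.878, 0.027]
force: [-0.7, -0.1, -1.7]
eef_pos: [500.8, 45.6, 85.1]
ee_rot: [-0.533, 0.047, 0.844, 0.03]
force: [-0.3, -0.2, -2.5]
grip_width: 0.671
grip_force: 65.3
{'t': 27.0, 'p': array([500.8,  45.6,  85.1]), 'yaw': 3.03, 'tilt': array([-0.897,  0.101, -0.43 ]), 'f': array([-0.3, -0.2, -2.5]), 'tq': array([-0.129, -0.715,  0.016]), 'gw': 57.3, 'gf': 65.28328657150269, 'j': array([-0.13,  1.11,  0.86, -0.02,  2.3 , -1.6 ])}
G [541.2  41.1 104.4]
down in tool [-0.903 -0.     0.43 ] up-tilt angle -1.1266153270911066
```

```bash
python3 -m jog '[[-0.0325,0,0.0155,0,0,0,0],[-0.027,0,0.013,0,0,0,0],[-0.0045,0,0.0022,0,0,0,0],[0,0,0,0,0,0,0]]' | sed -n 2,4p
python3 -m jog '[[-0.0018,0,0.0009,0,0,0,0],[-0.0018,0,0.0009,0,0,0,0],[0,0,0,0,0,0,0]]' | sed -n 2,4p
python3 -m jog '[[-0.0018,0,0.0009,0,0,0,0],[0,0,0,0,0,0,0]]' | sed -n 2,4p
python3 -m jog '[[-0.0018,0,0.0009,0,0,0,0],[0,0,0,0,0,0,0]]' | sed -n 1,4p
python3 -c "
from h import *
print(st()); T=tool(); print('G',(T@[0,0,-45,1])[:3].round(1))"
```

```text
eef_pos: [500.9, 45.6, 16.7]
ee_rot: [-0.533, 0.047, 0.844, 0.03]
force: [0.1, -0.4, -2.0]
eef_pos: [500.8, 45.6, 12.0]
ee_rot: [-0.533, 0.047, 0.844, 0.03]
force: [0.7, -0.1, -1.7]
eef_pos: [500.5, 45.6, 9.2]
ee_rot: [-0.534, 0.047, 0.844, 0.03]
force: [-0.7, 0.2, -2.9]
time_s: 28.1
eef_pos: [500.6, 45.6, 8.9]
ee_rot: [-0.535, 0.047, 0.843, 0.03]
force: [-2.2, 0.1, 7.6]
{'t': 28.1, 'p': array([500.6,  45.6,   8.9]), 'yaw': 3.031, 'tilt': array([-0.899,  0.101, -0.427]), 'f': array([-2.2,  0.1,  7.6]), 'tq': array([0.297, 0.594, 0.138]), 'gw': 57.3, 'gf': 65.42689561843872, 'j': array([-0.13,  1.22,  0.84, -0.02,  2.21, -1.59])}
G [541.   41.   28.1]
```

The block touches down upright. I'll ease the grip open, back straight out along the fingers, return the tool to vertical and check.

```bash
python3 -m jog '[[0.001,0,-0.0005,0,0,0,0.062],[0,0,0,0,0,0,0.068],[0,0,0,0,0,0,0.078],[0,0,0,0,0,0,0.078],[0,0,-0.02,0,0,0,0.078]]' | sed -n 2,6p
python3 -m jog '[[0,0,-0.04,0,0,0,0.078],[0,0,-0.045,0,0,0,0.078],[0.045,0,0,0,-0.141,0,0.078],[0.03,0,0,0,-0.141,0,0.078],[0,0,0,0,-0.141,0,0.078]]' | sed -n 2,3p
python3 -m jog '[[0,0,0,0,-0.141,0,0.078],[0,0,0,0,-0.141,0,0.078],[0,0,0,0,-0.141,0,0.078],[0,0,0,0,-0.141,0,0.078],[0,0,0,0,-0.141,0,0.078]]' | sed -n 2,3p
python3 - <<'E'
from h import *
s=st(); print(s); T=tool(); print('to block G',(T[:3,:3].T@(np.array([536.7,41.5,34])-T[:3,3])+[0,0,45]).round(1))
E
```

```text
eef_pos: [517.3, 43.9, 16.5]
ee_rot: [-0.536, 0.047, 0.843, 0.03]
force: [1.1, -0.9, 0.6]
grip_width: 0.914
grip_force: 0.0
eef_pos: [552.2, 38.9, 94.1]
ee_rot: [-0.371, 0.052, 0.927, 0.021]
eef_pos: [551.6, 38.9, 94.6]
ee_rot: [-0.028, 0.056, 0.998, 0.001]
{'t': 29.6, 'p': array([551.6,  38.9,  94.6]), 'yaw': 3.03, 'tilt': array([-0.055,  0.006, -0.998]), 'f': array([ 1.1, -0.1, -0.8]), 'tq': array([-0.012, -0.105,  0.04 ]), 'gw': 77.8, 'gf': 0.0, 'j': array([-0.14,  0.51,  1.51, -0.  ,  1.18, -1.6 ])}
to block G [ 11.7   0.9 106.4]
```

```bash
python3 -m jog '[[0,0,-0.03,0,-0.055,0,0.078],[0.01,0,-0.04,0,0,0,0.078],[0,0,0,0,0,0,0.078],[0,0,0,0,0,0,0.078]]' | sed -n 2,3p
python3 - <<'E'
from h import *
im,cm=shot('wrist','w13'); T=tool(); print(st())
for o in polys(im[:330],(14,40,60),(32,170,255),200)[:3]: print(o)
h=np.array([-.994,.11]); x=np.array([.11,.994]); c=np.array([536.7,41.5])
for z in (60,0):
  for p in [(24,29),(24,-29),(-24,29),(-24,-29)]: print(z,p,np.round(proj(cm,[*(c+p[0]*h+p[1]*x),z])))
g=cv2.Canny(cv2.GaussianBlur(im,(3,3),0),40,100)
for r in range(100,300,5): print(r,''.join('#' if g[r:r+5,k:k+4].any() else '.' for k in range(180,380,4)))
E
```

```text
eef_pos: [543.7, 39.9, 164.4]
ee_rot: [-0.003, 0.056, 0.998, 0.0]
{'t': 30.05, 'p': array([543.3,  39.9, 163.3]), 'yaw': 3.03, 'tilt': array([-0.008,  0.001, -1.   ]), 'f': array([-0.4,  0.1, -0.4]), 'tq': array([ 0.066, -0.013, -0.023]), 'gw': 78.5, 'gf': 0.0, 'j': array([-0.14,  0.4 ,  1.49, -0.  ,  1.26, -1.6 ])}
(12084, [[0, 168], [0, 201], [44, 206], [49, 210], [49, 218], [62, 214], [92, 217], [95, 263], [77, 278], [63, 272], [48, 282], [40, 269], [29, 276], [0, 273], [0, 280], [135, 295], [128, 285], [135, 282], [141, 288], [142, 215], [160, 203], [181, 206], [179, 256], [190, 259], [195, 296], [202, 192], [87, 179], [87, 170], [69, 177]])
(5440, [[419, 245], [431, 265], [517, 285], [528, 281], [523, 273], [539, 239], [501, 225], [441, 214], [446, 218], [443, 223], [438, 220], [440, 235], [433, 236], [431, 232], [436, 234], [437, 230], [430, 227], [432, 239]])
(3991, [[248, 165], [248, 202], [241, 203], [241, 209], [248, 211], [249, 219], [312, 219], [314, 168], [308, 160], [254, 159]])
60 (24, 29) [315. 165.]
60 (24, -29) [247. 165.]
60 (-24, 29) [314. 219.]
60 (-24, -29) [248
[... 1603 characters left out ...]
........................................
240 #...#.............................................
245 #...#.............................................
250 ....#.............................................
255 ###.#..........................................###
260 #.#.#...................................##....##.#
265 ...##...................................##....#..#
270 ...##.........................................#...
275 ...##.........................................#...
280 ...##.........................................#...
285 ...##.........................................#...
290 ...#..........................................#...
295 ...#..........................................#...
```

The block stands upright exactly where predicted. Next I'll regrip it from above, low on the base, and at the same time pull the jig's edges from the earlier clear frame w3.

```bash
python3 -m jog '[[0.0067,0.001,0.045,0,0.006,0,0.078],[0,0,0.045,0,0,0,0.078],[0,0,0.045,0,0,0,0.078],[0,0,0.038,0,0,0,0.078],[0,0,0,0,0,0,0.078]]' | sed -n 2,4p
python3 -m jog '[[0,0,0,0,0,0,0.05],[0,0,0,0,0,0,0.03],[0,0,0,0,0,0,0.0],[0,0,0,0,0,0,0.0],[0,0,0,0,0,0,0.0]]' 60 | sed -n 1,6p
python3 - <<'E'
from h import *
print(st())
im=cv2.imread('pics/w3.png'); c=eyes.calibration('wrist')
T=np.eye(4); y=1.336; T[:3,0]=[np.cos(y),np.sin(y),0]; T[:3,1]=[np.sin(y),-np.cos(y),0]; T[2,2]=-1; T[:3,3]=[562.6,-200.4,203.1]
np.save('T3.npy',T)
g=cv2.Canny(cv2.GaussianBlur(im,(3,3),0),30,80)
for r in range(26,240,3): print(r,''.join('#' if g[r:r+3,k:k+3].any() else '.' for k in range(210,350,3)))
E
```

```text
eef_pos: [530.9, 42.3, -14.5]
ee_rot: [-0.013, 0.056, 0.998, 0.001]
force: [0.0, 0.4, 0.4]
time_s: 31.05
eef_pos: [535.8, 41.8, -7.7]
ee_rot: [-0.006, 0.056, 0.998, 0.0]
force: [-1.0, -0.6, 7.9]
grip_width: 0.672
grip_force: 65.6
{'t': 31.05, 'p': array([535.8,  41.8,  -7.7]), 'yaw': 3.03, 'tilt': array([-0.011,  0.001, -1.   ]), 'f': array([-1. , -0.6,  7.9]), 'tq': array([-0.025,  0.219,  0.036]), 'gw': 57.4, 'gf': 65.64568877220154, 'j': array([-0.14,  0.61,  1.67, -0.  ,  0.88, -1.6 ])}
26 ...............................................
29 ...............................................
32 ...#########################################...
35 ...#.......................................#...
38 ...#########################################...
41 ...##....#..........................##....##...
44 ...##..#####.......................####...##...
47 ...##..#...#......................##..##..##...
50 ...##..#....#.....................#....#..##...
53 ...##..#...##.....................#....#..##...
56 ...##..##.##......................##..##..##...
59 ...##...###........................####.
[... 2414 characters left out ...]
###.......##.....#..####
203 .....#......##......##...##......##.....#...##.
206 .....#.......#.....##.....##.....##.....#......
209 .....#.......#.....#.#####.#.....##.....#......
212 .....##.....#......###...###.....##.....#......
215 .....#.....##.....................#.....#......
218 .....##....#####.....#####........##....#......
221 ......#....##..#######...#########.#....#......
224 ......#....#........#.............##....#......
227 ......#....###......#............###....#......
230 ......#......######################.....#......
233 ......#......##...............#..##.....#......
236 ......#......###.................###....#......
239 ......#......#.#######.#.####.####.##.###......
```

It's gripped low on the base, 57.4 mm at 65 N. Next I'll work out the jig geometry.

Run:
```python
from h import *
c=eyes.calibration('wrist'); T=np.load('T3.npy'); cm=(c,T@c['mount'])
tl=lambda u,v,z:(T[:3,:3].T@(ray(cm,u,v,z)-T[:3,3]))[:2].round(1)
for n,u,v,z in [('plate far',280,33,20),('fence top far',280,39.5,68),('fence top near',280,66,68),('fence foot',280,72,20),('pad top front',280,141,54),('pad foot front',280,138,22),('plate far L',220,33,20),('plate far R',340.5,33,20),('plate L',224,130,20),('plate R',322,130,20),('plate L lo',226,205,20),('plate R lo',331,205,20),('pad L',253,145,54),('pad R',306,145,54),('fence L',221,66,68),('fence R',336,66,68),('hous R',309,205,54),('hous L',248,205,54)]: print(n,tl(u,v,z))
# project a hypothesised jig for check
t=cam('top'); print(ray(t,319,212,68),ray(t,380,225,96))
```

```text
plate far [150.1  -0. ]
fence top far [ 1.339e+02 -1.000e-01]
fence top near [ 1.13e+02 -1.00e-01]
fence foot [114.4   0. ]
pad top front [47.9 -0. ]
pad foot front [49.   0.1]
plate far L [150.1 -59.1]
plate far R [150.1  59.6]
plate L [ 57.2 -59.4]
plate R [57.2 44.7]
plate L lo [-25.1 -60.9]
plate R lo [-25.2  57.7]
pad L [ 44.1 -26.3]
pad R [44.1 25.2]
fence L [113.  -51.6]
fence R [113.   48.7]
hous R [-16.1  29.6]
hous L [-16.1 -32.7]
[589.84049239 -78.11118064  68.        ] [ 542.54672738 -277.15511822   96.        ]
```

With the reported pose the scale checks out: plate 118.7, fence 100.3, pad 51.5 mm. The gap is 65 mm, its middle is at world (580.8,-121.5), jig yaw is -0.245 and the key axis is at about (555,-225). I'll lift, turn and carry the block over the gap.

```bash
python3 -m jog '[[0,0,-0.02,0,0,0,0],[0,0,-0.045,0,0,0,0],[0,0,-0.045,0,0,0,0],[0,0,-0.01,0,-0.006,0.142,0],[0,0,0,0,0,0.142,0]]' 60 | sed -n 2,6p
python3 -m jog '[[0,0,0,0,0,0.142,0],[0,0,0,0,0,0.142,0],[0,0,0,0,0,0.142,0],[0,0,0,0,0,0.142,0],[0,0,0,0,0,0.142,0]]' | sed -n 2,3p
python3 -m jog '[[0,0,0,0,0,0.142,0],[0,0,0,0,0,0.142,0],[0,0,0,0,0,0.142,0],[0,0,0,0,0,0.142,0],[0,0,0,0,0,0.142,0]]' | sed -n 2,3p
python3 -m jog '[[-0.037,0.0208,0,0,0,0,0],[-0.037,0.0208,0,0,0,0,0],[-0.037,0.0208,0,0,0,0,0],[-0.037,0.0208,0,0,0,0,0],[0,0,0,0,0,0,0]]' | sed -n 2,3p
python3 -m jog '[[0,0,0,0,0,0,0],[0,0,0,0,0,0,0]]' | sed -n 2,3p
python3 - <<'E'
from h import *
s=st(); print(s); T=tool(); print((T[:3,:3].T@(np.array([580.8,-121.5,12.3])-T[:3,3])).round(1))
im,cm=shot('wrist','w14')
g=cv2.Canny(cv2.GaussianBlur(im,(3,3),0),30,80)
for r in range(60,320,5): print(r,''.join('#' if g[r:r+5,k:k+4].any() else '.' for k in range(190,380,4)))
E
```

```text
eef_pos: [537.5, 41.6, 113.6]
ee_rot: [-0.001, 0.199, 0.98, -0.0]
force: [0.6, -0.1, -2.6]
grip_width: 0.673
grip_force: 65.3
eef_pos: [536.4, 41.7, 111.1]
ee_rot: [-0.003, 0.527, 0.85, -0.002]
eef_pos: [536.4, 41.7, 111.1]
ee_rot: [-0.003, 0.79, 0.613, -0.003]
eef_pos: [582.0, -126.8, 110.4]
ee_rot: [-0.002, 0.789, 0.614, -0.003]
eef_pos: [581.2, -121.2, 110.5]
ee_rot: [-0.003, 0.788, 0.616, -0.003]
{'t': 33.25, 'p': array([ 581.2, -121.2,  110.5]), 'yaw': 1.327, 'tilt': array([-0.008,  0.001, -1.   ]), 'f': array([ 0.4, -1. , -2.4]), 'tq': array([-0.051, -0.005, -0.03 ]), 'gw': 57.6, 'gf': 65.19339680671692, 'j': array([-0.4 ,  0.55,  1.4 , -0.  ,  1.2 , -0.16])}
[-0.3  0.5 98.2]
60 .....####.......................................
65 ......##........................................
70 ................................................
75 ................................................
80 ................................................
85 ................................................
90 ................................................
95 ..........................................
[... 1638 characters left out ...]
######.....
255 .###.....................................###....
260 ###................................#......#####.
265 #.#............#########..........####....#.####
270 ..#.........###############..........####.#..#.#
275 ..#.......####..........#####...........###..##.
280 .##.....####..............#####..........###..##
285 ###.....###.................####..........######
290 #.#....##......................##.........#.####
295 #.#...##........................##........#.##..
300 ..#..##.......................####........#.....
305 ..####..........................##........#.....
310 ..#.##..........................####......#.....
315 ..#.##..........................#######..##.....
```

```bash
python3 - <<'E'
from h import *
cm=cam('wrist'); T=tool(); tl=lambda u,v,z:(T[:3,:3].T@(ray(cm,u,v,z)-T[:3,3]))[:2].round(1)
print(tl(280,176,68),tl(203,160,68),tl(355,160,68),tl(280,116,20),tl(280,251,178-0))
E
python3 -m jog '[[0,0,0.04,0,0,0,0],[0,0,0.03,0,0,0,0],[0,0,0.016,0,0,0,0],[0,0,0.005,0,0,0,0],[0,0,0,0,0,0,0]]' | sed -n 2,4p
python3 -m jog '[[0,0,0.002,0,0,0,0],[0,0,0.002,0,0,0,0],[0,0,0,0,0,0,0]]' | sed -n 2,4p
```

```text
[30.5 -0. ] [ 41.  -50.5] [41.1 48.9] [69.2  0. ] [23.5 -0.2]
eef_pos: [580.7, -121.3, 19.5]
ee_rot: [-0.003, 0.788, 0.616, -0.003]
force: [-0.2, -0.6, -2.7]
eef_pos: [580.9, -122.0, 15.9]
ee_rot: [-0.002, 0.788, 0.616, -0.003]
force: [0.1, 0.5, -3.1]
```

```bash
python3 -m jog '[[0,0,0.0015,0,0,0,0],[0,0,0.0015,0,0,0,0],[0,0,0,0,0,0,0]]' | sed -n 2,4p
python3 -m jog '[[0,0,0.0015,0,0,0,0],[0,0,0,0,0,0,0]]' | sed -n 1,4p
```

```text
eef_pos: [580.8, -122.1, 12.7]
ee_rot: [-0.002, 0.788, 0.616, -0.003]
force: [-0.5, 0.4, 1.3]
time_s: 34.6
eef_pos: [580.9, -122.2, 12.6]
ee_rot: [-0.002, 0.788, 0.616, -0.003]
force: [-7.4, 1.8, 13.5]
```

It touched the plate at the predicted height. I'll release, rise, and move back for a view of the key.

```bash
python3 -m jog '[[0,0,-0.001,0,0,0,0.062],[0,0,0,0,0,0,0.07],[0,0,0,0,0,0,0.078],[0,0,0,0,0,0,0.078],[0,0,-0.02,0,0,0,0.078]]' | sed -n 1,6p
python3 -m jog '[[0,0,-0.045,0,0,0,0.078],[0,0,-0.045,0,0,0,0.078],[0,0,-0.045,0,0,0,0.04],[-0.04,0,-0.03,0,0,0,0.04],[-0.04,0,0,0,0,0,0.04]]' | sed -n 2,3p
python3 -m jog '[[0,0,0,0,0,0,0.04],[0,0,0,0,0,0,0.04]]' | sed -n 2,3p
python3 - <<'E'
from h import *
im,cm=shot('wrist','w15'); T=tool(); print(st())
tl=lambda u,v,z:(T[:3,:3].T@(ray(cm,u,v,z)-T[:3,3]))[:2].round(1)
g=cv2.Canny(cv2.GaussianBlur(im,(3,3),0),30,80)
for r in range(30,270,4): print(r,''.join('#' if g[r:r+4,k:k+3].any() else '.' for k in range(200,370,3)))
E
```

```text
time_s: 35.1
eef_pos: [579.4, -121.4, 29.8]
ee_rot: [-0.005, 0.788, 0.616, -0.004]
force: [-0.8, -0.3, -0.0]
grip_width: 0.917
grip_force: 0.0
eef_pos: [564.2, -200.8, 202.0]
ee_rot: [0.001, 0.787, 0.617, -0.001]
eef_pos: [562.5, -200.0, 196.6]
ee_rot: [-0.003, 0.788, 0.615, -0.003]
{'t': 35.85, 'p': array([ 562.7, -199.2,  196.5]), 'yaw': 1.326, 'tilt': array([-0.008,  0.001, -1.   ]), 'f': array([0.1, 0.9, 0.1]), 'tq': array([-0.025, -0.006, -0.069]), 'gw': 40.2, 'gf': 0.0, 'j': array([-0.53,  0.48,  1.27, -0.  ,  1.39, -0.29])}
30 ......#################################.....####.........
34 ......#......###################################.........
38 ......########.........................###....##.........
42 ......##..#####.......................##.##...##.........
46 ......##..#...##......................#...##..##.........
50 ......##..#...##......................#...##..##.........
54 ......##..##.##.......................#####...##.........
58 ......##...###................................##.........
62 ......##.#######################################.........
66 ......####.
[... 2438 characters left out ...]
#....#............
226 .........#.....##.......#............###....#............
230 .........##....####...#########......###....#............
234 .........##......######.......##########....#............
238 ..........#......###.................#.##...#............
242 ..........###################################............
246 .......######.....##.....................######..........
250 ......##..#.#.......###############...#####...#..........
254 .....##..##.#...........##.........####.#..#..##.........
258 ..####...#..#...........................#..#....####.....
262 ###.##..##..#...........................#...#...#..##....
266 #..##...#...#...........................#...#...##..##...
```

The block stands in the gap, with its top at u 245–311, v 75–134. I'll measure the wing angle from bright, low-saturation pixels.

Run:
```python
from h import *
im=cv2.imread('pics/w15.png'); cm=cam('wrist'); T=tool()
h=cv2.cvtColor(im,cv2.COLOR_BGR2HSV)
for r in range(206,246,3): print(r,' '.join('%3d'%h[r,k,2] for k in range(234,330,4)))
for th in (150,175,195):
    m=((h[...,1]<70)&(h[...,2]>th)).astype(np.uint8); m[:205]=0; m[242:]=0; m[:,:232]=0; m[:,328:]=0
    k=max(cv2.findContours(m,0,2)[0],key=cv2.contourArea)[:,0]
    P=np.array([(T[:3,:3].T@(ray(cm,u,v,95)-T[:3,3]))[:2] for u,v in k],np.float32); print(th,len(k),cv2.minAreaRect(P), cv2.minAreaRect(k.astype(np.float32)))
```

```text
206 235 236 234 230 175 169 169 169 172 168 113 104 102  99 129 156 168 169 168 162 164 233 234 233
209 234 235 234 231 182 163 171 171 169 141 100 111 115 105 102 151 168 166 167 159 168 233 235 231
212 235 235 231 231 180 157 163 159 160 112 108 149 161 131 102 134 155 158 157 147 164 233 235 233
215 233 235 232 228 185 155 153 158 154 142 146 171 175 167 139 146 158 152 157 147 169 234 234 232
218 235 235 232 197 161 161 159 162 168 170 168 160 159 163 169 174 180 154 154 153 161 233 233 231
221 235 234 232 173 168 162 161 169 161 162 167 171 167 167 175 176 173 166 159 159 160 208 235 232
224 234 233 231 175 205 215 213 215 214 203 220 229 229 228 203 192 185 182 176 180 180 193 234 231
227 234 235 231 184 212 223 228 229 225 216 222 233 231 232 214 223 229 228 227 216 186 192 234 232
230 232 234 231 216 211 221 226 225 219 202 216 225 225 226 214 219 227 226 223 212 179 222 234 231
233 227 233 231 231 214 187 208 210 195 158 133 138 146 148 170 206 224 222 218 187 173 233 234 230
236 227 233 230 230 211 148 114 117 113 110 114 112 113 111 114 116 130 130 129 114 179 233 234 231

[... 174 characters left out ...]
7 107 106 165 167 213 227
245 176 179 179 178 171 150 116 107 107 106 107 103 109 108 108 108 106 106 108 107 113 113 135 172
150 68 ((-19.860015869140625, 1.1770248413085938), (64.68854522705078, 31.46925926208496), 88.16341400146484) ((281.5, 222.0), (34.0, 73.0), 90.0)
175 52 ((-25.989389419555664, -0.9527549743652344), (23.994054794311523, 61.720340728759766), 15.11812973022461) ((278.74493408203125, 227.8871307373047), (69.79100036621094, 25.868366241455078), 14.656750679016113)
195 53 ((-25.8715877532959, -0.8096485137939453), (10.81407356262207, 60.23225784301758), 1.1105482578277588) ((278.99298095703125, 227.8296356201172), (68.0058822631836, 11.571849822998047), 1.2188751697540283)
```

The wings are at a key angle of about 0.04 rad, and the key axis is at about (555.4,-224.6). I'll narrow the fingers, turn to yaw 2.856 and position above the key.

```bash
python3 -m jog '[[0,0,0,0,0,-0.149,0.03],[0,0,0,0,0,-0.149,0.03],[0,0,0,0,0,-0.149,0.03],[0,0,0,0,0,-0.149,0.03],[0,0,0,0,0,-0.149,0.03]]' | sed -n 2,3p
python3 -m jog '[[0,0,0,0,0,-0.149,0.03],[0,0,0,0,0,-0.149,0.03],[0,0,0,0,0,-0.149,0.03],[0,0,0,0,0,-0.149,0.03],[0,0,0,0,0,-0.149,0.03]]' | sed -n 2,3p
python3 -m jog '[[0,-0.026,0,0,0,-0.04,0.03],[0,0,0,0,0,0,0.03],[0,0,0,0,0,0,0.03]]' | sed -n 2,3p
python3 - <<'E'
from h import *
print(st()); T=tool(); print((T[:3,:3].T@(np.array([555.4,-224.6,40])-T[:3,3])).round(1))
im,cm=shot('wrist','w16')
for yy in(-34,34): 
    a=1.325-np.pi/2-.04; print(np.round(proj(cm,[555.4+yy*np.cos(a),-224.6+yy*np.sin(a),97])))
g=cv2.Canny(cv2.GaussianBlur(im,(3,3),0),30,80)
for r in range(90,310,5): print(r,''.join('#' if g[r:r+5,k:k+4].any() else '.' for k in range(190,380,4)))
E
```

```text
eef_pos: [563.0, -198.3, 196.6]
ee_rot: [-0.004, 0.507, 0.862, -0.002]
eef_pos: [563.0, -198.3, 196.6]
ee_rot: [-0.004, 0.158, 0.987, -0.0]
eef_pos: [554.7, -223.4, 196.7]
ee_rot: [-0.004, 0.142, 0.99, -0.0]
{'t': 37.15, 'p': array([ 554.7, -223.4,  196.7]), 'yaw': 2.856, 'tilt': array([-0.008,  0.001, -1.   ]), 'f': array([-0.3,  0.3, -0.2]), 'tq': array([-0.011,  0.015,  0.003]), 'gw': 30.1, 'gf': 0.0, 'j': array([-0.58,  0.49,  1.27, -0.  ,  1.39, -1.86])}
[ -2.3  -0.7 156.7]
[279. 164.]
[279. 241.]
90 ................................................
95 ................................................
100 ................................................
105 ................................................
110 ................................................
115 ................................................
120 ...............................####.............
125 ..............................##################
130 .......###########################.............#
135 ....####..##.............####.................##
140 .####..##..#.............####..................#
145 ###.#..
[... 1037 characters left out ...]
...........
245 .#####.#..#####.......###.....#####.............
250 ##...###..#.###...#####.########..#.............
255 .....######.#.#####......###..###.####..........
260 ......##.#..#.#........###....#.#..#.##.........
265 .....##.#..##.#.......##.....##.#..##.##........
270 ....##..#..#..#.......##....###.##..#..##.......
275 ....#..##..#..#........##...###..#..##..#....###
280 ...##..#####..#.........####.##..#####..######..
285 .###....##.#..#............####..#.##....###....
290 ##.......###..#..............##..###.......##...
295 #.............###.............#.............##..
300 .............##.###...........##.............###
305 .............#....##...........#................
```

Run:
```python
from h import *
im=cv2.imread('pics/w16.png'); cm=cam('wrist'); T=tool(); h=cv2.cvtColor(im,cv2.COLOR_BGR2HSV)
for r in range(150,250,6): print(r,' '.join('%3d'%(h[r,k,2] if h[r,k,1]<80 else 0) for k in range(250,330,3)))
m=((h[...,1]<70)&(h[...,2]>195)).astype(np.uint8); m[:150]=0; m[250:]=0; m[:,:250]=0; m[:,:250]=0; m[:,330:]=0
for k in cv2.findContours(m,0,2)[0]:
    if cv2.contourArea(k)>60:
        k=k[:,0]; P=np.array([(T[:3,:3].T@(ray(cm,u,v,96)-T[:3,3]))[:2] for u,v in k],np.float32); print(cv2.minAreaRect(P),cv2.boundingRect(k))
```

```text
150 241 240 241 240 240 240 240 240 241 241 240 242 241 243 242 242 242 242 242 242 242 242 242 242 242 242 242
156 237 237 237 237 237 237 237 237 236 236 236 236 236 236 235 233   0 234 240 241 242 242 242 242 242 242 242
162 120 117 116 119 124 122 128 127 129 129 131 138 146 154 155 157 160 162 168 232 236   0   0   0   0   0 170
168 145 142 150 136 143 160 173 173 206 207 206 197 184 186 186 186 187 186 181 159 162 159 123  98 118 120 122
174 124 124 129 126 125 124 128 138 224 233 232 218 185 185 183 173 177 173 171 180 155 145 144  99 116 118 123
180 126 127 127 125 121 125 124 142 234 239 240 232 185 186 175 172 171 169 171 165   0   0 134  92 113 114 114
186 124 125 124 125 122 122 112 112 230 237 238 225 116 149 173 175 173 172 173 159   0   0 125  90 112 114 115
192 123 123 124 125 125 113  96 116 209 223 228 215 137 115 158 170 171 171 171 166   0   0 140  89 105 113 113
198 121 125 122 121 124 113  97 151 214 238 239 227 188 112 153 167 169 171 170 165   0   0 140  85 110 110 113
204 123 124 123 121 121 121 113 106 213 239 241 226 127 147 167 169 169 170 171 169 178 137 
[... 344 characters left out ...]
234 237 235
228 242 241 242 241 241 242 242 240 223 236 236 234 241 241 241 220 201 207 216 241 241 241 241 240 241 242 242
234 239 238 239 239 238 239 238 237 200 208 213 214 238 238 238 237 234 234 237 238 239 237 237 237 240 241 241
240   0   0   0   0   0   0   0   0   0   0   0   0   0   0   0   0   0   0   0   0   0   0   0   0   0   0   0
246   0   0   0   0   0   0   0   0   0   0   0   0   0   0   0   0   0   0   0   0   0   0   0   0   0   0   0
((-7.550922393798828, 16.53072738647461), (61.03287887573242, 64.48783874511719), 17.465967178344727) (255, 167, 75, 71)
((39.43511962890625, 21.392353057861328), (38.36842346191406, 8.242830276489258), 89.99375915527344) (283, 150, 47, 11)
```

The wing band is exactly vertical in the view, u 273–284, on the gripper's centre line. I'll descend and grip the wings.

```bash
python3 -m jog '[[-0.002,0,0.045,0,0,0,0.03],[0,0,0.045,0,0,0,0.03],[0,0,0.04,0,0,0,0.03],[0,0,0.022,0,0,0,0.03],[0,0,0.004,0,0,0,0.03]]' | sed -n 2,4p
python3 -m jog '[[0,0,0,0,0,0,0.03],[0,0,0,0,0,0,0.02],[0,0,0,0,0,0,0.0],[0,0,0,0,0,0,0.0],[0,0,0,0,0,0,0.0]]' 60 | sed -n 1,6p
python3 -c "
from h import *
print(st())"
```

```text
eef_pos: [554.1, -223.0, 38.3]
ee_rot: [-0.006, 0.142, 0.99, 0.001]
force: [0.7, 0.8, 0.6]
time_s: 38.2
eef_pos: [556.2, -225.1, 43.3]
ee_rot: [-0.002, 0.142, 0.99, -0.001]
force: [-0.6, 0.6, 5.9]
grip_width: 0.106
grip_force: 94.0
{'t': 38.2, 'p': array([ 556.2, -225.1,   43.3]), 'yaw': 2.857, 'tilt': array([-0.005, -0.001, -1.   ]), 'f': array([-0.6,  0.6,  5.9]), 'tq': array([0.247, 0.066, 0.16 ]), 'gw': 9.0, 'gf': 93.9944314956665, 'j': array([-0.58,  0.64,  1.44, -0.  ,  1.06, -1.86])}
```

```bash
python3 -m jog '[[0,0,0,0,0,0.14,0],[0,0,0,0,0,0.14,0],[0,0,0,0,0,0.14,0],[0,0,0,0,0,0.14,0]]' | sed -n 2,4p
python3 -c "
from h import *
print(st())"
python3 -m jog '[[0,0,0,0,0,0.14,0],[0,0,0,0,0,0.14,0],[0,0,0,0,0,0.14,0],[0,0,0,0,0,0.14,0]]' | sed -n 2,4p
python3 -c "
from h import *
print(st())"
```

```text
eef_pos: [556.4, -224.8, 43.3]
ee_rot: [-0.002, 0.413, 0.911, -0.001]
force: [0.8, 3.8, 4.7]
{'t': 38.6, 'p': array([ 556.4, -224.8,   43.3]), 'yaw': 2.291, 'tilt': array([-0.004, -0.001, -1.   ]), 'f': array([0.8, 3.8, 4.7]), 'tq': array([ 0.654, -0.203,  0.24 ]), 'gw': 9.0, 'gf': 94.09299882128835, 'j': array([-0.58,  0.64,  1.44, -0.  ,  1.06, -1.3 ])}
eef_pos: [556.7, -224.6, 43.3]
ee_rot: [-0.001, 0.648, 0.761, -0.001]
force: [3.7, 4.9, 4.7]
{'t': 39.0, 'p': array([ 556.7, -224.6,   43.3]), 'yaw': 1.731, 'tilt': array([-0.003, -0.001, -1.   ]), 'f': array([3.7, 4.9, 4.7]), 'tq': array([ 0.786, -0.44 ,  0.277]), 'gw': 8.7, 'gf': 93.98572403937578, 'j': array([-0.58,  0.64,  1.44, -0.  ,  1.06, -0.74])}
```

```bash
cat > q.py <<'E'
from h import *
s=sense(); T=tool(); print('t',round(s['time_s'],2),'key',round(0.04+2.857-np.arctan2(T[1,0],T[0,0]),3),'tz',s['wrist_torque'][2].round(3),'f',s['force'].round(1),'gw',round(s['grip_width']*85.4,1))
E
python3 -m jog '[[0,0,0,0,0,0.08,0]]' >/dev/null; python3 q.py
python3 -m jog '[[0,0,0,0,0,0.08,0]]' >/dev/null; python3 q.py
python3 -m jog '[[0,0,0,0,0,0.08,0]]' >/dev/null; python3 q.py
```

```text
t 39.1 key 1.245 tz 0.268 f [2.8 4.2 3.6] gw 8.8
t 39.2 key 1.323 tz 0.261 f [3.3 4.3 4.9] gw 9.1
t 39.3 key 1.403 tz 0.244 f [3.5 4.1 5.9] gw 8.9
```

```bash
python3 -m jog '[[0,0,0,0,0,0.06,0]]' >/dev/null; python3 q.py
python3 -m jog '[[0,0,0,0,0,0.06,0]]' >/dev/null; python3 q.py
```

```text
t 39.4 key 1.463 tz 0.224 f [4.2 4.2 5.1] gw 9.0
t 39.5 key 1.523 tz 0.244 f [3.6 4.3 4.1] gw 8.9
```

```bash
python3 -m jog '[[0,0,0,0,0,0.06,0]]' >/dev/null; python3 q.py
python3 -m jog '[[0,0,0,0,0,0.05,0]]' >/dev/null; python3 q.py
```

```text
t 39.6 key 1.583 tz 0.204 f [4.5 4.3 4.3] gw 8.9
t 39.7 key 1.632 tz 0.258 f [4.3 4.  3.8] gw 8.9
```

```bash
python3 -m jog '[[0,0,0,0,0,0.05,0]]' >/dev/null; python3 q.py
python3 -m jog '[[0,0,0,0,0,0.05,0]]' >/dev/null; python3 q.py
```

```text
t 39.8 key 1.682 tz 0.302 f [4.9 5.  4. ] gw 8.7
t 39.9 key 1.732 tz 0.338 f [4.7 4.  4.8] gw 8.3
```

```bash
python3 -m jog '[[0,0,0,0,0,0.05,0]]' >/dev/null; python3 q.py
python3 -m jog '[[0,0,0,0,0,0.05,0]]' >/dev/null; python3 q.py
```

```text
t 40.0 key 1.782 tz 0.43 f [4.9 3.8 2.9] gw 8.5
t 40.1 key 1.832 tz 0.414 f [5.3 4.  4. ] gw 8.7
```

Contact began at about 1.60 rad. The torque fit puts the force near 20 N now, a little high, so I'll back off by about 0.07 rad and read the reverse torque as a second estimate.

```bash
python3 -m jog '[[0,0,0,0,0,-0.035,0]]' >/dev/null; python3 q.py
python3 -m jog '[[0,0,0,0,0,-0.035,0]]' >/dev/null; python3 q.py
```

```text
t 40.2 key 1.797 tz -0.036 f [4.8 4.2 3.4] gw 8.8
t 40.3 key 1.76 tz -0.002 f [5.9 4.  4.3] gw 8.7
```

```bash
python3 -m jog '[[0,0,0,0,0,-0.03,0]]' >/dev/null; python3 q.py
python3 -m jog '[[0,0,0,0,0,0,0]]' >/dev/null; python3 q.py
python3 -m jog '[[0,0,0,0,0,0,0]]' >/dev/null; python3 q.py
```

```text
t 40.4 key 1.73 tz -0.08 f [4.7 4.2 4.1] gw 9.2
t 40.5 key 1.73 tz 0.087 f [5.1 3.8 4.4] gw 9.0
t 40.6 key 1.73 tz 0.073 f [4.  4.5 3.6] gw 8.9
```

The estimates converge at about 12–15 N. I'll open to 30 mm only and rise straight up.

```bash
python3 -m jog '[[0,0,0,0,0,0,0.015],[0,0,0,0,0,0,0.03],[0,0,0,0,0,0,0.03],[0,0,-0.01,0,0,0,0.03],[0,0,-0.03,0,0,0,0.03]]' | sed -n 1,6p
python3 -m jog '[[0,0,-0.045,0,0,0,0.03],[0,0,-0.045,0,0,0,0.03],[-0.02,0,-0.04,0,0,0,0.03],[0,0,0,0,0,0,0.03],[0,0,0,0,0,0,0.03]]' | sed -n 1,4p
python3 - <<'E'
from h import *
im,cm=shot('wrist','w20'); T=tool(); print(st())
h=cv2.cvtColor(im,cv2.COLOR_BGR2HSV)
# wing direction and block pose
O=np.array([555.4,-224.6]); a=1.325; J=np.array([[np.sin(a),-np.cos(a)],[np.cos(a),np.sin(a)]]) # rows jig x, jig y
def jig(u,v,z): d=J@(ray(cm,u,v,z)[:2]-O); return (d+[0,-82]).round(1)
m=((h[...,1]<70)&(h[...,2]>195)).astype(np.uint8)
ux,vx=proj(cm,[*O,95]); print('key px',ux,vx)
m2=np.zeros_like(m); cv2.circle(m2,(int(ux),int(vx)),44,1,-1); m&=m2
for k in cv2.findContours(m,0,2)[0]:
    if cv2.contourArea(k)>150:
        P=np.array([jig(u,v,95) for u,v in k[:,0]],np.float32); print('wing jig',cv2.minAreaRect(P))
c,P,r=blockpose(im,cm,(0,0,560,330)); 
P=np.array([jig(u,v,80) for u,v in c],np.float32); sel=P[(abs(P[:,0])<40)&(P[:,1]>0)&(P[:,1]<62)]; print('block top z80',sel.min(0),sel.max(0)) if len(sel) else 0
for p in [(-29,57-48),(29,57-48),(29,57),(-29,57)]:
    w=O+J.T@(np.array(p)+[0,82]); print(p,np.round(proj(cm,[*w,80])))
g=cv2.Canny(cv2.GaussianBlur(im,(3,3),0),30,80)
for rr in range(20,200,4): print(rr,''.join('#' if g[rr:rr+4,k:k+4].any() else '.' for k in range(170,390,4)))
E
```

```text
time_s: 41.1
eef_pos: [554.1, -224.2, 79.8]
ee_rot: [-0.005, 0.835, 0.551, -0.004]
force: [-0.9, -0.4, 0.2]
grip_width: 0.348
grip_force: 0.0
time_s: 41.6
eef_pos: [548.5, -243.7, 212.1]
ee_rot: [-0.002, 0.835, 0.55, -0.003]
force: [0.3, 0.0, -1.5]
{'t': 41.65, 'p': array([ 548.3, -243.1,  210.7]), 'yaw': 1.166, 'tilt': array([-0.008,  0.001, -1.   ]), 'f': array([-0.9,  0.2, -0.3]), 'tq': array([ 0.008, -0.029,  0.002]), 'gw': 29.8, 'gf': 0.0, 'j': array([-0.61,  0.48,  1.24, -0.  ,  1.43, -0.21])}
key px 279.14281898747316 172.92419475971025
wing jig ((0.8959180116653442, -79.85567474365234), (60.031063079833984, 10.390576362609863), 80.00641632080078)
block top z80 [-31.8  40. ] [39.7 57.8]
(-29, 9) [230.  73.]
(29, 9) [296.  61.]
(29, 57) [287.  -2.]
(-29, 57) [218.  11.]
20 ......####..#..###.....###...##....###.............#...
24 ......###...#.###.......####.#......##.............#...
28 .......###..#.##........##...#.......#.............#...
32 .......#.#######.........######......#..............#..
36 .......#..#..###.........######......##.............#..
40 .......#..##.##
[... 1666 characters left out ...]
###.#......#..###..###...##...#.........
156 .............##....#.....##..###..###....#...#.........
160 ..............#....#....###..####..##....#...##........
164 ..............#....##...#######.#..##....#....#........
168 ..............#.....#...##...####..##....#....#........
172 ..............##....#...###..##.#..##....#.....#.......
176 ...............#....#....##..##.#..###...##....#.......
180 ...............#....#.....#..#..#..#.#...##....##......
184 ...............#....#.....#..#..#...##...##.....#......
188 ...............#.....#....#..#..#..###....#.....##.....
192 ...............##....#....#..#.############......#.....
196 ................#....######..#########....##.....#.....
```

The wing angle measured from above is 1.745 rad, matching the wrist's 1.73. The key has stayed put, the block is between pad and fence, and the hand is clear. I'll hand it in.

```bash
python3 -c "
from rig import finish_job
print(finish_job())"
```

```text
the job is handed in; nothing more can be done
None
```

I handed the job in at about 42 s with the block upright in the jig, clamped by turning the key to about 1.74 rad. From wrist torque I estimate 12–15 N; no verdict came back. The block was dropped once beside the jig and picked up again, the pad force briefly reached about 20 N before I backed the key off, and I did not re-check the bystanders at the end.

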